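# Couple the dust blower and start it

### The job

Get the bench dust blower ready: slide the yellow shutter fully open, then push the orange sleeve along its cradle, without lifting it out, onto the blower's spigot until it is home against the flange. Then hook the blue keeper bracket's two tabs into the two lowest slots of the steel upright, press it down until it hangs fully seated behind the sleeve, and last of all throw the red-knobbed switch lever over to its far stop. Leave the green glass jar where it stands, and let go of everything.

Things in the scene. Friction and masses are not known exactly. Their poses are not given: they have to be found in the camera images.
- station: Fixed plywood base, 200 x 420 mm, 12 thick, carrying cradle, yellow shutter, steel upright and green blower (170 x 160, top 130 above the table), which all turn with it. Origin on the table top. 'Station (x, y, z)' below: mm from this origin in its axes. +y: the way the sleeve is pushed, to the blower; +x: away from the robot; z up.
- cradle (a point): Middle of the brown cradle's floor, station (0, -46, 30), axes as the station's. The cradle runs along station y from -140 to +48, centred on x = 0; two side rails 7 thick stand 56 apart, tops 42 above the table. Beyond its end the shutter blade closes the way at y = 55.
- port (a point): Centre of the face of the dark square flange (70 x 70 mm), station (0, 100, 56), axes as the station's. From it an aluminium spigot, 41 in diameter, stands out 35 along station -y, tapered over its last 9. The sleeve is home when its mouth touches this face.
- shutter (a joint): Travel of the yellow shutter along station +x (away from the robot), m: 0 shut, 0.060 fully open (end stop). It starts nearly shut; about 1.5 N moves it and it stays where it is left.
- shutter_tab (a point): Centre of the shutter's upright push tab: 6 mm along station x, 20 along y, 28 high, top 112 above the table, at station y = 45. It tops the yellow blade (52 wide, 4 thick). Push its robot-side face along station +x. The spigot lies just beyond and below: keep the pusher above 85. Axes as the station's.
- sleeve_center (a point): Centre of the orange reducer sleeve (about 120 g) lying in the cradle: outer diameter 52 mm, length 70, axis 56 above the table, top 82. Its own +y runs along its axis to the open mouth (bore 44, 58 deep), which faces the spigot. Its tail, 35 behind this point, is a flat end with a 16 hole: shut fingers can push on it. It may roll about its axis.
- sleeve_mouth (a point): Centre of the sleeve's open mouth, 35 mm from its centre along its own +y; axes as the sleeve's.
- bracket_grip (a point): In the grip plate of the blue keeper bracket (about 200 g), which stands on its foot on the table, 62 mm above the foot's underside. Grip plate: 12 thick (bracket y), 26 wide (bracket x), free from 30 to 87 above the underside. Bracket +x points to its hook end. Foot and arm run from x = -45 to +84; foot 30 wide, 4 thick; arm 10 thick, up to 30 high.
- bracket_hook (a point): On the outer face of the bracket's end plate (30 wide, 85 high), at the underside of the lower tab: (+90, 0, -40) mm from bracket_grip in bracket axes. Two steel tabs, 40 apart in height, stand 12.5 out of this face along bracket +x, 6 thick; each is a prong 6 high whose end lip hangs 10 below its underside, with a 7.5 gap between lip and face.
- low_slot (a point): Middle of the bottom edge of the lowest slot, on the upright's front face: station (90, 5, 74), axes as the station's. The face looks along station -x; sheet 5 mm thick, hollow behind, 44 wide, top 192 above the table. Three slots, one above the other, 11 wide, 24 high, bottoms 74, 114 and 154 above the table.
- seat (a point): Where bracket_hook comes to rest when the bracket is seated: the same point as low_slot; bracket +x then runs along station +x, the foot is 52 mm above the table and bracket_grip at station (0, 5, 114). To enter, hold the bracket 12 to 16 higher, move it along station +x until its plate meets the face, then lower it until it stops.
- switch (a joint): Angle of the switch lever, rad: 0 leaning to the robot (off), 1.0 fully over, away from the robot (on, end stop). It starts near 0, moves under about 1 N and stays where it is left.
- switch_tip (a point): Centre of the red ball, 26 mm across, on the lever, which is 70 long and pivots about station y at station (0, 180, 152), on a black block on the blower; block top 155 above the table. At 0 the ball is at station (-34, 180, 213), at 1.0 rad at (34, 180, 213).
- jar: Open green glass jar, 72 mm across, 95 high, standing between the robot and the bracket; origin under its centre. A bystander.
Not all that is in view belongs to the job. There is more than one size of the part that bears bracket_grip; the job needs the larger.

How it is judged:
By the outcome, as a careful person would: the job done as asked, in the order asked, and still so for the second after the job is handed in, with the robot touching nothing.
It also fails if it takes over 62 s, if anything falls off the work surface, if the arm or the gripper's body presses on something with over 40 N, if the wrist force passes 120 N, or if a joint passes its speed limit or range.

### The arm

A 7-joint arm with a two-finger parallel gripper is mounted at the origin on the work surface. World frame = base frame: x ahead of the robot, y to its left, z up, the work surface at z = 0. Lengths are in m, angles in rad, forces in N, time in s.
With the tool pointing down it reaches from about 0.425 to 1.025 m from the base axis. Payload 9.4 kg.
Tool frame: the origin (TCP) lies midway between the tips of the shut fingers; the grasp point (between the pads) lies 19 mm behind it; z points along the fingers, y is the direction in which the jaws open and shut (so a half turn about z gives the same grasp; the last joint's range is limited). The gripper opens to 85 mm and grips with 20 to 120 N. Pads are 22 mm wide; open, the fingers measure 114 mm over their backs; the gripper's body (76 mm by 85 mm) begins 54 mm behind the grasp point. The pads swing forward as they close: fully open they stand 13 mm farther back than shut.
Start: joints at [-0.077, 0.599, -0.003, 1.599, 0.002, 0.943, -0.08], TCP at [0.725, -0, 0.231] pointing down, gripper open.
Joint ranges: [-2.57, 2.57], [-0.35, 1.97], [-1.29, 1.29], [0.11, 2.56], [-1.05, 4.19], [0.11, 1.86], [-2.63, 2.63]. Speed limits (rad/s): [2.22, 2.22, 3.01, 3.01, 3.14, 3.14, 3.14].

### API

Orientations are given as a 3x3 rotation matrix whose columns are the frame's x, y, z axes.
In Python, from bench import bot gives the robot as it stands.
- The arm moves only by the tool servo_tool, never from a script. Its argument "series" is one flat list of numbers, 5 for each row, row after row: the shift along the tool's x, y, z in cm, then the turn about the tool's z in degrees, then the closure in counts, from 0 (fully open) to 255 (shut). A call has 1 to 20 rows; each row is the pose to reach, as a shift and turn from the pose commanded when the call began, along the tool's axes at that moment; what a row does not reach only later rows make up. A row lasts 1/10 s, in which the tool goes at most 50 mm and 8.59 degrees, less where a joint would pass 70% of its speed; a pose out of reach is approached as far as the arm can. A call with a gripper value outside its range is refused whole. The fingers move at their own pace and stop on an object; "grip_force" is the grip in N (left out, the last holds). Time passes only in rows, so rows that repeat a pose let the fingers close. It gives the time, the measured TCP pose, the force and the opening at its end, in the units of the state.
- bot.get_state(): the state, without advancing time (a new reading comes with each control period).
- bot.grab_frame(name): name is "scene" or "side" or "wrist"; returns a dict with "pixels" (420x560x3 uint8, blue, green, red), "intrinsics" (3x3 intrinsics, pixels), "R" (3x3) and "t" (3): a world point X has camera coordinates R X + t. Camera axes: x right, y down, z forward; pixel columns grow to the right and rows downward; lengths in m; the calibration is good to about 2 mm. A picture is of the moment at which its call begins. There is no depth.
- bot.close_job(): hands the job in, once; it reports no verdict.
The state is a dict: "time_s": time; "joint_pos": joint angles; "qvel": joint speeds; "effort": joint torques, N m; "eef_pos": TCP position; "eef_rot": TCP orientation; "contact_force": force on the tool from outside, world axes, zero at the start; "wrist_torque": the same for the moment, N m; "opening": opening from 0.0 (shut) to 1.0 (fully open).
Only numpy, scipy, OpenCV 4.12 (cv2) and the standard library are available. Lean on these libraries where they do the work, as an engineer would, in place of code of your own. Each camera call takes 0.05 s, during which the arm holds its last target.

## Working session

There is one attempt and no reset: what is moved stays moved. The work goes in short steps, Python scripts to look and compute and a tool call to move; the robot and the scene stay as the last step left them, time stands still between calls to the robot, and variables do not carry over. Pictures are saved under pics/ and viewed, and the job is handed in when it is done.

Besides the shell and the picture viewer there is one more tool, called by a JSON object that holds its "method" and its "body", one argument or row to a line. servo_tool: Moves the arm, as the interface text tells. Its arguments: {"type":"object","properties":{"series":{"type":"array"},"grip_force":{"type":"number"}},"required":["series"]}

```bash
mkdir -p pics; ls; cat > h.py <<'E'
import numpy as np, cv2
from bench import bot
def grab(n,save=None):
    f=bot.grab_frame(n)
    f={k:(np.array(v) if k!='x' else v) for k,v in f.items()}
    if save: cv2.imwrite('pics/'+save,f['pixels'])
    return f
def ray(f,u,v):
    K,R,t=f['intrinsics'],f['R'],f['t']
    d=R.T@np.linalg.inv(K)@np.array([u,v,1.]); return -R.T@t, d/np.linalg.norm(d)
def onz(f,u,v,z):
    o,d=ray(f,u,v); return o+d*(z-o[2])/d[2]
def tri(*obs):
    A=np.zeros((3,3));b=np.zeros(3)
    for f,u,v in obs:
        o,d=ray(f,u,v);P=np.eye(3)-np.outer(d,d);A+=P;b+=P@o
    X=np.linalg.solve(A,b)
    return X,[float(np.linalg.norm(proj(f,X)-[u,v])) for f,u,v in obs]
def proj(f,X):
    p=f['intrinsics']@(f['R']@np.asarray(X,float)+f['t']); return p[:2]/p[2]
E
python3 - <<'E'
from h import *
import pickle
F={n:grab(n,n+'0.png') for n in('scene','side','wrist')}
pickle.dump(F,open('F0.pkl','wb'))
s=bot.get_state();print({k:np.round(v,3).tolist() for k,v in s.items()})
for n,f in F.items(): print(n,np.round(-f['R'].T@f['t'],3),np.round(f['R'][2],2))
E
```

```text
pics
{'time_s': 0.15, 'joint_pos': [-0.077, 0.6, -0.003, 1.6, 0.002, 0.943, -0.08], 'qvel': [-0.0, -0.001, -0.0, -0.002, -0.0, -0.002, -0.001], 'effort': [0.002, -77.699, 1.567, -25.824, 0.013, 0.007, -0.0], 'eef_pos': [0.725, -0.0, 0.231], 'eef_rot': [[-0.0, 1.0, -0.001], [1.0, 0.0, -0.0], [-0.0, -0.001, -1.0]], 'contact_force': [0.55, -0.649, 0.427], 'wrist_torque': [0.074, -0.02, -0.029], 'opening': 0.999}
scene [ 1.261 -0.034  0.803] [-0.73 -0.03 -0.68]
side [ 0.044 -0.985  0.971] [ 0.35  0.69 -0.63]
wrist [0.724 0.073 0.375] [-0.   -0.29 -0.96]
```

View pics/scene0.png

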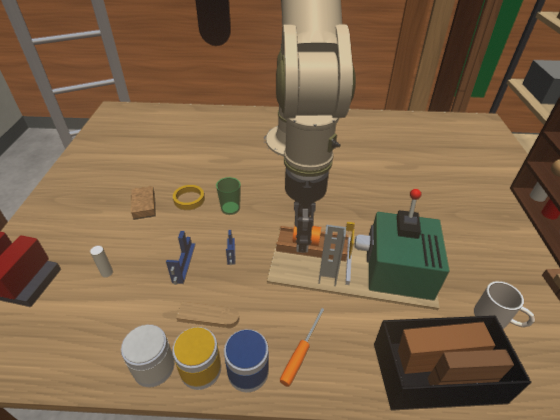

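View pics/side0.png

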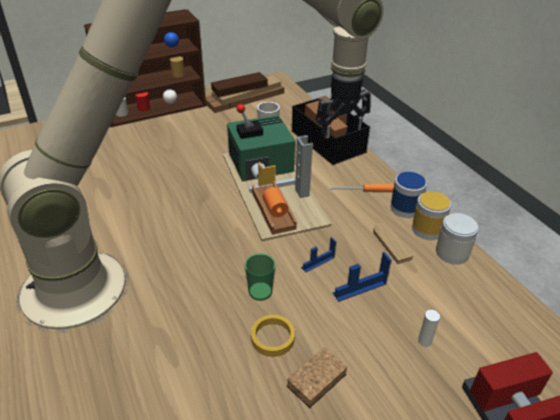

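View pics/wrist0.png

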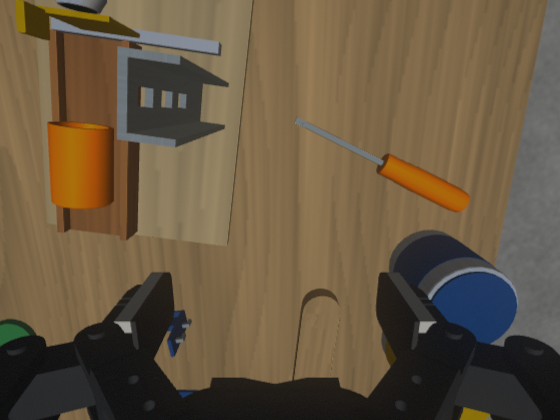

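Scene: larger blue bracket at about (183,258) in scene and (362,275) in side; smaller one at (231,247)/(320,255). Sleeve at (307,236), shutter tab at (350,228), red knob at (415,194), jar at (230,196). Things to confuse with these: the small bracket, the blue can (246,360), and the orange screwdriver (295,360). Next, close crops.

```bash
python3 - <<'E'
import cv2
a=cv2.imread('pics/scene0.png');b=cv2.imread('pics/side0.png')
cv2.imwrite('pics/c1.png',cv2.resize(a[180:310,260:460],None,fx=4,fy=4,interpolation=cv2.INTER_CUBIC))
cv2.imwrite('pics/c2.png',cv2.resize(a[165:295,150:260],None,fx=5,fy=4.6,interpolation=cv2.INTER_CUBIC))
cv2.imwrite('pics/c3.png',cv2.resize(b[95:245,215:335],None,fx=4,fy=4,interpolation=cv2.INTER_CUBIC))
cv2.imwrite('pics/c4.png',cv2.resize(b[225:315,240:400],None,fx=5,fy=5,interpolation=cv2.INTER_CUBIC))
E
```

```text
(no output)
```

View pics/c1.png

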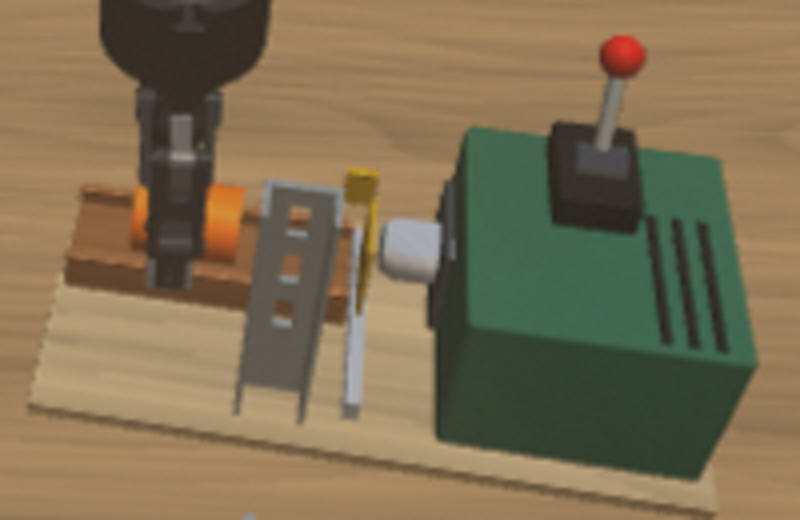

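View pics/c2.png

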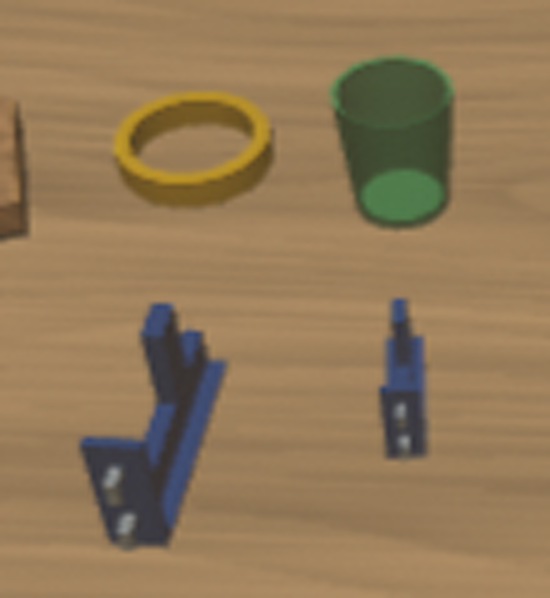

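View pics/c3.png

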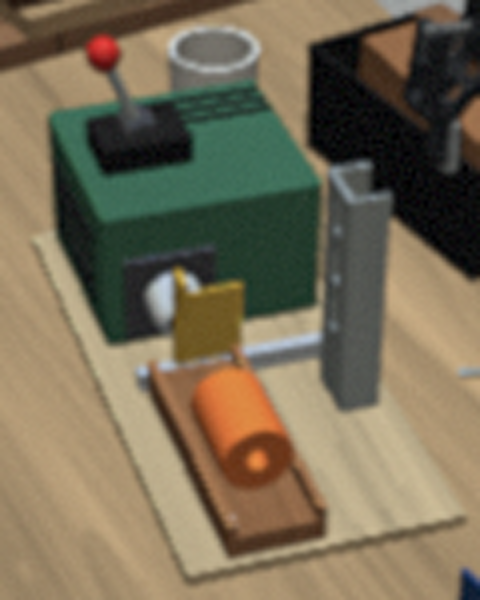

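View pics/c4.png

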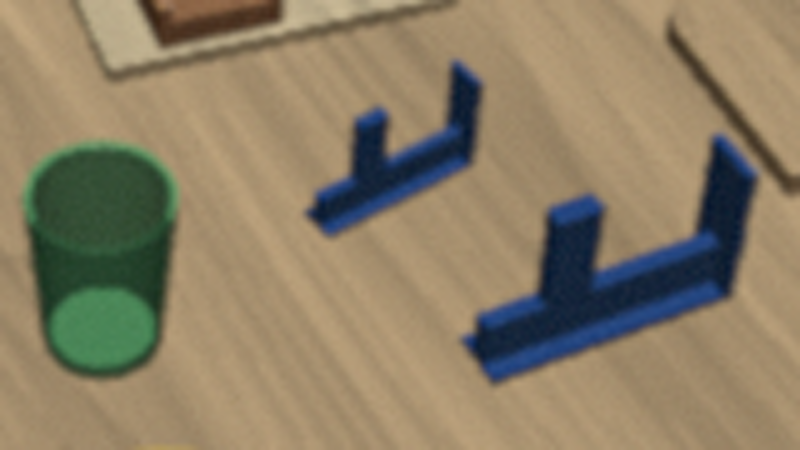

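```bash
cat > fit.py <<'E'
from h import *
from scipy.optimize import least_squares
def fit(obs,p0):
    def W(p,q):
        c,s=np.cos(p[2]),np.sin(p[2]);return np.array([p[0]+c*q[0]-s*q[1],p[1]+s*q[0]+c*q[1],q[2]])
    g=lambda p:np.concatenate([proj(f,W(p,np.array(q)/1000))-uv for f,q,uv in obs])
    r=least_squares(g,p0,loss='soft_l1',f_scale=1.0);return r.x,g(r.x).reshape(-1,2)
E
python3 - <<'E'
from fit import *
import pickle
F=pickle.load(open('F0.pkl','rb'));S,D,W=F['scene'],F['side'],F['wrist']
c1=lambda u,v:(260+(u+.5)/4-.5,180+(v+.5)/4-.5)
c3=lambda u,v:(215+(u+.5)/4-.5,95+(v+.5)/4-.5)
c4=lambda u,v:(240+(u+.5)/5-.5,225+(v+.5)/5-.5)
c2=lambda u,v:(150+(u+.5)/5-.5,165+(v+.5)/4.6-.5)
obs=[(S,(100,-210,12),c1(30,405)),(S,(100,210,12),c1(715,512)),
(D,(-100,-210,12),c3(187,576)),(D,(100,-210,12),c3(465,517)),(D,(-100,210,12),c3(35,238)),
(W,(100,-210,12),(228,245)),(W,(90,27,192),(120,47)),(W,(90,-17,192),(118,139)),
(W,(-35,-140,42),(58,232)),(W,(35,-140,42),(137,240)),
(D,(90,-17,192),c3(345,205)),(D,(90,27,192),c3(332,168))]
p,r=fit(obs,[.75,.1,0]);print('station',p,np.degrees(p[2]));print(r.round(1).tolist())
# bracket: obs relative to bracket_grip (z given absolute from table)
bo=[(D,(-13,6,87),c4(549,208)),(D,(-13,-6,87),c4(557,222)),(D,(13,-6,87),c4(600,213)),
(D,(-45,-15,4),c4(492,378)),(D,(84,-15,4),c4(728,294)),(D,(90,-15,85),c4(755,180)),(D,(84,15,85),c4(718,136))]
for b in (bo,bo[:5]):
    q,r=fit(b,[.75,-.2,0]);print('bracket',q,np.degrees(q[2]));print(r.round(1).tolist())
T=c2(162,310); print('gripplate top scene',onz(S,*T,.087))
print('endplate bottom scene',onz(S,*c2(115,543),.0),onz(S,*c2(167,543),.0))
# red ball, jar
def blob(f,m):
    n,l,st,c=cv2.connectedComponentsWithStats(m.astype(np.uint8));i=[k for k in range(1,n) if st[k,4]>15];return [(c[k].round(1).tolist(),int(st[k,4])) for k in i]
for f in(S,D):
    b,g,rr=[f['pixels'][...,i].astype(int) for i in range(3)]
    print('red',blob(f,(rr>140)&(g<60)&(b<60)))
    print('yel',blob(f,(rr>120)&(g>90)&(b<60)))
    print('or',blob(f,(rr>150)&(g>50)&(g<120)&(b<50)))
print('jar',onz(D,*c4(103,330),.003),onz(S,*c2(402,195),.003),onz(D,*c4(102,198),.095))
E
```

```text
station [ 0.55692601  0.08658789 -0.12112188] -6.939772781461161
[[-23.0, -14.2], [-28.4, -17.4], [-3.8, 19.6], [-0.6, 16.8], [-7.2, 12.6], [-32.3, 48.2], [0.4, -1.8], [2.9, -1.1], [2.8, 1.2], [-7.2, 0.9], [1.6, -0.7], [-1.0, 0.2]]
bracket [ 0.59254191 -0.29769781 -0.04896136] -2.805279071486619
[[-0.8, -0.4], [0.2, 0.3], [1.5, -1.1], [-0.2, 0.3], [-0.5, 0.9], [1.0, -0.7], [-0.7, 0.5]]
bracket [ 0.59264509 -0.29761563 -0.03922873] -2.247640692204881
[[-0.7, -0.4], [0.3, 0.3], [1.5, -1.2], [-0.0, 0.3], [-0.6, 0.6]]
gripplate top scene [ 0.58692877 -0.29499345  0.087     ]
endplate bottom scene [ 0.68220609 -0.31103496  0.        ] [ 0.68077878 -0.28477595  0.        ]
red [([415.5, 192.3], 49)]
yel [([187.9, 195.3], 203), ([351.3, 230.4], 45), ([294.2, 231.4], 40), ([315.8, 232.9], 121), ([193.9, 346.0], 1136), ([294.5, 361.5], 445)]
or [([416.4, 191.6], 30), ([315.3, 227.3], 16), ([294.3, 233.3], 27), ([314.9, 238.4], 47), ([294.7, 361.8], 352)]
red [([141.7, 94.3], 38), ([239.9, 106.7], 28)]
yel [([269.8, 166.9], 18), ([374.1, 187.9], 23), ([268.8, 198.8], 56), ([272.6, 323.3], 53), ([272.1, 346.5], 52)]
or [([377.9, 188.9], 30), ([267.5, 200.6], 26)]
jar [ 0.39640721 -0.2027723   0.003     ] [ 0.39451403 -0.20251056  0.003     ] [ 0.39580181 -0.20514324  0.095     ]
```

Base corners disagree consistently, so the base may not be centred on the origin. I'll refit without assuming it is, using the base edges only for yaw.

```bash
python3 - <<'E'
from fit import *
import pickle
F=pickle.load(open('F0.pkl','rb'));S,D,W=F['scene'],F['side'],F['wrist']
c1=lambda u,v:(260+(u+.5)/4-.5,180+(v+.5)/4-.5)
c3=lambda u,v:(215+(u+.5)/4-.5,95+(v+.5)/4-.5)
a=onz(S,*c1(30,405),.012);b=onz(S,*c1(715,512),.012);print('edge scene',a,b,np.degrees(np.arctan2(-(b-a)[0],(b-a)[1])),np.linalg.norm(b-a))
c=onz(D,*c3(187,576),.012);d=onz(D,*c3(465,517),.012);e=onz(D,*c3(35,238),.012)
print('side',c,d,e,np.degrees(np.arctan2((d-c)[1],(d-c)[0])),np.degrees(np.arctan2(-(e-c)[0],(e-c)[1])))
print('wrist',onz(W,228,245,.012),onz(W,255,0,.012))
obs=[(W,(90,27,192),(120,47)),(W,(90,-17,192),(118,139)),
(W,(-35,-140,42),(58,232)),(W,(35,-140,42),(137,240)),
(D,(90,-17,192),c3(345,205)),(D,(90,27,192),c3(332,168)),
(D,(-35,-140,42),c3(232,535)),(D,(35,-140,42),c3(325,515)),
(S,(90,5,174-12),c1(284,322)),(S,(90,5,114),c1(291,278)),(S,(90,5,154),c1(300,233))]
obs=[o for o in obs if o[0] is not S]+[(S,(92,5,74),c1(283,322)),(S,(92,5,114),c1(291,278)),(S,(92,5,154),c1(300,233))]
p,r=fit(obs,[.65,.1,-.12]);print('station',p,np.degrees(p[2]));print(r.round(1).tolist())
print('ball',tri((S,415.5,193.3),(D,240.2,107)))
E
```

```text
edge scene [ 0.67258969 -0.07149714  0.012     ] [0.72836022 0.34013885 0.012     ] -7.715740810061275 0.4153968429000604
side [ 0.47158188 -0.04836299  0.012     ] [ 0.66642088 -0.07713241  0.012     ] [0.52920266 0.36251185 0.012     ] -8.399453131495287 -7.983054157918944
wrist [ 0.67107107 -0.07313576  0.012     ] [0.70533477 0.1695813  0.012     ]
station [ 0.55624411  0.08712383 -0.13336358] -7.64117026090908
[[-0.5, -0.5], [1.1, -0.1], [0.3, 0.1], [-9.6, 0.6], [1.4, -0.5], [-1.1, 0.3], [-0.7, -2.1], [1.2, -2.5], [-0.8, -0.1], [-1.0, 0.0], [-1.4, -0.3]]
ball (array([0.55641334, 0.2710991 , 0.22027485]), [0.3559086326513293, 0.2873929634409663])
```

```bash
cat >> fit.py <<'E'
ST=[.5562,.0871,np.radians(-7.8)]
def w2s(X,p=None):
    p=p or ST;c,s=np.cos(p[2]),np.sin(p[2]);d=np.array(X[:2])-p[:2];return np.round(np.array([c*d[0]+s*d[1],-s*d[0]+c*d[1],X[2]])*1000,1)
def s2w(q,p=None):
    p=p or ST;c,s=np.cos(p[2]),np.sin(p[2]);q=np.array(q)/1000.;return np.array([p[0]+c*q[0]-s*q[1],p[1]+s*q[0]+c*q[1],q[2]])
E
python3 - <<'E'
from fit import *
import pickle
F=pickle.load(open('F0.pkl','rb'));S,D,W=F['scene'],F['side'],F['wrist']
c1=lambda u,v:(260+(u+.5)/4-.5,180+(v+.5)/4-.5)
c3=lambda u,v:(215+(u+.5)/4-.5,95+(v+.5)/4-.5)
print(w2s(onz(S,*c1(361,172),.112)),w2s(onz(D,*c3(180,272),.112)))
X,e=tri((S,*c1(361,173)),(D,*c3(180,270)));print('tab',w2s(X),e)
print('ball',w2s(tri((S,415.5,193.3),(D,240.2,107))[0]))
# sleeve tail hole
print('tail axis',w2s(onz(D,*c3(258,462),.056)), 'wrist sleeve top L,R tail edge', w2s(onz(W,80,205,.06)),w2s(onz(W,80,125,.082)))
for q in[(-34,-25,0),(-25,45,100),(0,5,114)]:print(q,s2w(q))
K=W['intrinsics'];print(K[0,0])
E
```

```text
[ -8.8  45.1 112. ] [ -8.8  51.1 112. ]
tab [ -8.4  46.6 114.3] [0.9918721556734664, 0.8998182737007923]
ball [-24.8 182.3 220.3]
tail axis [ -1.1 -99.2  56. ] wrist sleeve top L,R tail edge [  -2.2 -101.7   60. ] [ 11.3 -25.2  82. ]
(-34, -25, 0) [0.51912168 0.06694563 0.        ]
(-25, 45, 100) [0.5375385  0.13507654 0.1       ]
(0, 5, 114) [0.55687858 0.09205374 0.114     ]
346.37393151270936
```

{"method": "servo_tool", "body": {
  "series": [13.85,-21.2,0,7.8,255,13.85,-21.2,0,7.8,255,13.85,-21.2,0,7.8,255,13.85,-21.2,0,7.8,255,13.85,-21.2,0,7.8,255,13.85,-21.2,0,7.8,255,13.85,-21.2,0,7.8,255,13.85,-21.2,0,7.8,255,13.85,-21.2,0,7.8,255],
  "grip_force": 60
}}

```text
time_s: 1.05
eef_pos: [0.5142, 0.1376, 0.2311]
eef_rot: [[0.137, 0.991, 0.0], [0.991, -0.137, -0.0], [-0.0, 0.0, -1.0]]
contact_force: [-0.3, 0.0, -0.5]
opening: -0.001
```

```bash
python3 - <<'E'
from fit import *
import pickle
F={n:grab(n,n+'1.png') for n in('scene','side','wrist')}
pickle.dump(F,open('F1.pkl','wb'))
s=bot.get_state();print(w2s(s['eef_pos']),s['eef_rot'].round(3) if hasattr(s['eef_rot'],'round') else s['eef_rot'],s['contact_force'])
a=F['side']['pixels'];cv2.imwrite('pics/c5.png',cv2.resize(a[95:245,195:335],None,fx=4,fy=4,interpolation=cv2.INTER_CUBIC))
E
```

```text
[-49.   44.4 231. ] [[ 0.137  0.991 -0.   ]
 [ 0.991 -0.137 -0.   ]
 [-0.    -0.    -1.   ]] [ 0.42573865 -0.11712187  0.482245  ]
```

View pics/wrist1.png

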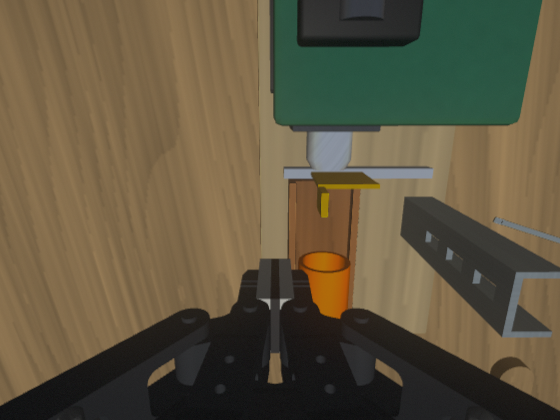

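View pics/c5.png

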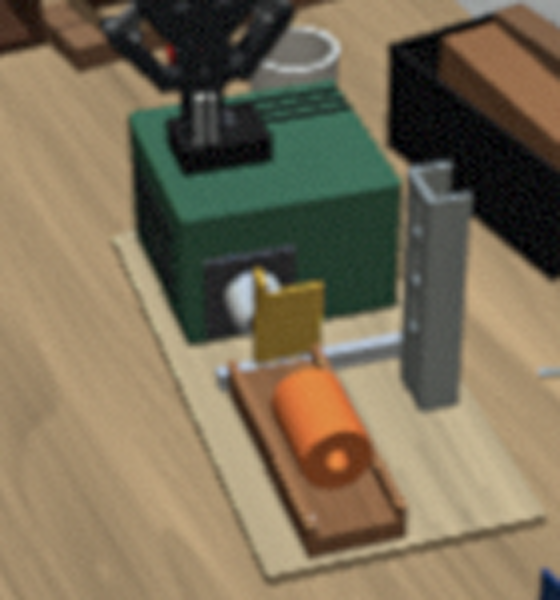

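```bash
python3 - <<'E'
from fit import *
import pickle
F=pickle.load(open('F1.pkl','rb'));S,D,W=F['scene'],F['side'],F['wrist']
q=lambda n,u,v,z:print(n,w2s(onz(W,u,v,z/1000)))
q('spigotL',307,150,56);q('spigotR',351,150,56)
q('sleeve L',299,265,56);q('sleeve R',350,265,56)
q('railL',289,185,42);q('railR',359,190,42);q('railR low',354,325,42)
q('base edge top',258,20,12);q('base edge low',261,310,12)
q('tab near top',325,193,112);q('tab L',320,193,112);q('tab R',329,193,112)
q('upright top y-',503,336,192);q('upright top y+ ',402,198,192);q('up',510,275,192);q('up',500,334,192);
q('sleeve mouth top',325,254,82);q('flange top front',290,125,91);q('flange R',380,125,91)
q('blower front edge top',400,124,130)
g=cv2.resize(W['pixels'][180:350,380:560],None,fx=4,fy=3.5,interpolation=cv2.INTER_CUBIC);cv2.imwrite('pics/c6.png',g)
E
```

```text
spigotL [-20.   81.5  56. ]
spigotR [20.1 81.5 56. ]
sleeve L [-25.2 -33.1  56. ]
sleeve R [ 26.1 -33.2  56. ]
railL [-35.5  46.1  42. ]
railR [33.4 40.9 42. ]
railR low [  38.3 -112.7   42. ]
base edge top [-64.9 197.4  12. ]
base edge low [ -66.2 -112.5   12. ]
tab near top [-10.4  54.6 112. ]
tab L [-14.3  54.6 112. ]
tab R [ -7.3  54.6 112. ]
upright top y- [ 91.2 -17.2 192. ]
upright top y+  [ 19.7  70.8 192. ]
up [ 87.5  24.4 192. ]
up [ 89.1 -15.7 192. ]
sleeve mouth top [-3.6 -9.9 82. ]
flange top front [-37.3 105.2  91. ]
flange R [ 34.3 105.1  91. ]
blower front edge top [ 36.4 107.4 130. ]
```

View pics/c6.png

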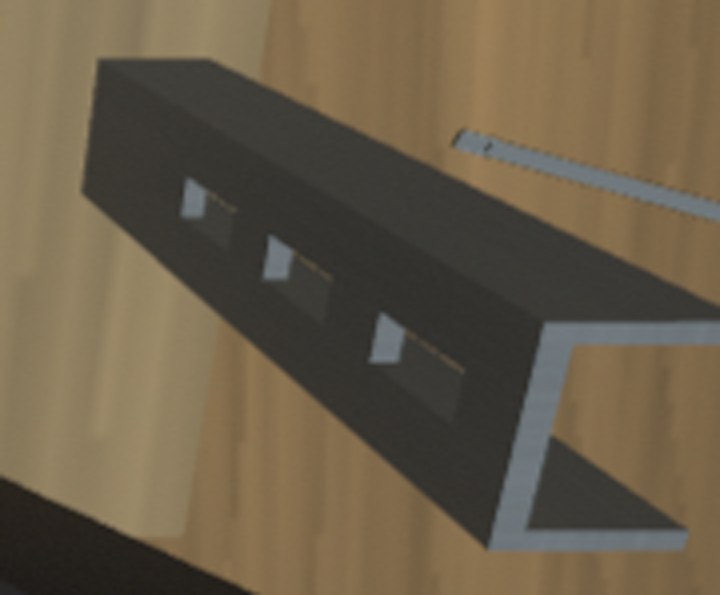

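{"method": "servo_tool", "body": {
  "series": [0.05,0,5,0,255,0.05,0,10,0,255,0.05,0,13.4,0,255,0.05,0,13.4,0,255,0.05,1,13.4,0,255,0.05,2,13.4,0,255,0.05,3,13.4,0,255,0.05,4,13.4,0,255,0.05,5,13.4,0,255,0.05,6,13.4,0,255,0.05,6.5,13.4,0,255,0.05,7,13.4,0,255,0.05,7,13.4,0,255]
}}

```text
time_s: 2.5
eef_pos: [0.5827, 0.1294, 0.0971]
eef_rot: [[0.136, 0.991, -0.0], [0.991, -0.136, -0.0], [-0.0, -0.0, -1.0]]
contact_force: [-0.5, -0.3, -0.2]
opening: -0.002
```

```bash
cat > look.py <<'E'
from fit import *
import sys,pickle
n,tag=sys.argv[1],sys.argv[2]
f=grab(n,tag+'.png');pickle.dump({n:f},open(tag+'.pkl','wb'))
if len(sys.argv)>3:
    y0,y1,x0,x1,k=map(int,sys.argv[3:8]);cv2.imwrite('pics/'+tag+'.png',cv2.resize(f['pixels'][y0:y1,x0:x1],None,fx=k,fy=k,interpolation=cv2.INTER_CUBIC))
s=bot.get_state();print(s['time_s'],w2s(s['eef_pos']),np.round(s['contact_force'],1),round(s['opening'],3))
E
python3 look.py wrist w2
```

```text
2.55 [20.5 45.5 97.1] [ 1.   0.4 -0.5] 0.003
```

View pics/w2.png

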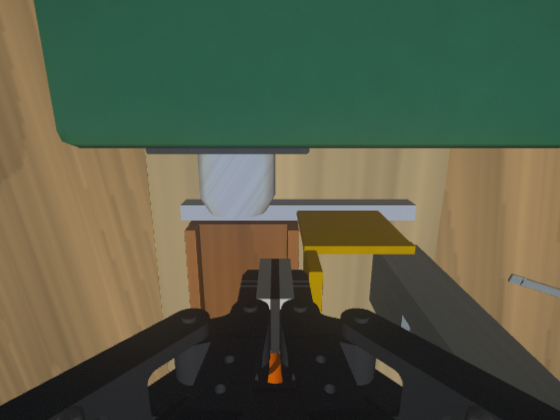

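{"method": "servo_tool", "body": {
  "series": [0,0.5,0,0,255,0,1.0,0,0,255,0,1.3,0,0,255,0,1.6,0,0,255,0,1.8,0,0,255]
}}

```text
time_s: 3.05
eef_pos: [0.5847, 0.1289, 0.0967]
eef_rot: [[0.131, 0.991, -0.028], [0.991, -0.131, -0.002], [-0.006, -0.028, -1.0]]
contact_force: [-52.3, 7.9, 42.8]
opening: -0.003
```

```bash
python3 look.py wrist w3
```

```text
3.1 [22.4 45.2 96.7] [-47.5   7.9  40.3] 0.0
```

View pics/w3.png

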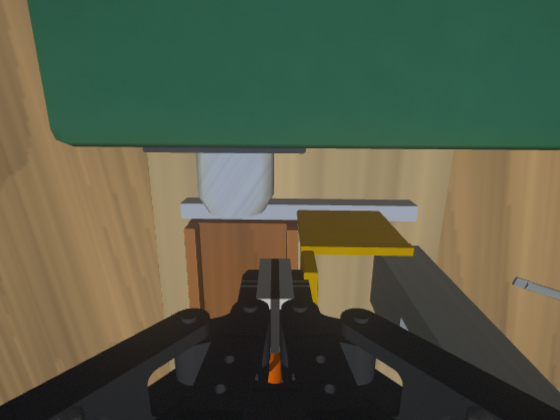

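{"method": "servo_tool", "body": {
  "series": [0,-0.2,0,0,255,0,-0.4,0,0,255]
}}

```text
time_s: 3.3
eef_pos: [0.584, 0.1291, 0.0968]
eef_rot: [[0.132, 0.991, -0.021], [0.991, -0.132, -0.002], [-0.005, -0.021, -1.0]]
contact_force: [-33.1, 5.1, 26.5]
opening: -0.001
```

```bash
python3 look.py side d3 95 245 195 335 4; python3 - <<'E'
from fit import *
import pickle
for t,u in (('F1',[(310,173),(319,187),(379,186),(376,175)]),('w2',[(297,211),(303,252),(412,250)]),('w3',[(297,211),(303,252),(409,250)])):
    W=pickle.load(open(t+'.pkl','rb'))['wrist']
    for a in u: print(t,a,w2s(onz(W,*a,.084)),w2s(onz(W,*a,.112)))
E
```

```text
3.35 [22.  45.3 96.8] [-36.5   5.5  29. ] -0.006
F1 (310, 173) [-19.6  65.4  84. ] [-22.5  70.4 112. ]
F1 (319, 187) [-11.6  53.2  84. ] [-15.2  59.4 112. ]
F1 (379, 186) [39.9 54.  84. ] [ 31.2  60.1 112. ]
F1 (376, 175) [36.5 63.6 84. ] [ 28.2  68.7 112. ]
w2 (297, 211) [30.2 72.3 84. ] [ 28.3  80.5 112. ]
w2 (303, 252) [33.5 51.4 84. ] [ 31.   63.3 112. ]
w2 (412, 250) [86.8 52.4 84. ] [ 74.8  64.2 112. ]
w3 (297, 211) [31.7 72.3 84. ] [ 30.5  80.7 112. ]
w3 (303, 252) [35.1 51.5 84. ] [ 33.3  63.6 112. ]
w3 (409, 250) [86.  53.3 84. ] [ 75.1  65.1 112. ]
```

View pics/d3.png

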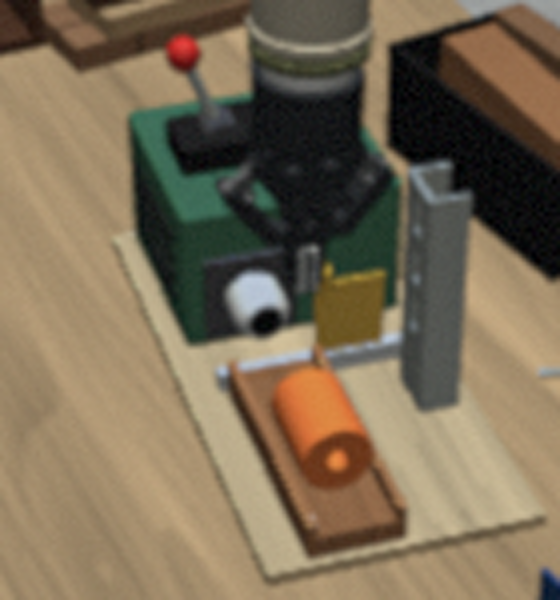

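Shutter stopped at the end stop: blade edges read x = 34 to 86, which matches fully open. The tab is at about (325,280) in d3. Next I back off and go behind the sleeve tail (station y about -100).

{"method": "servo_tool", "body": {
  "series": [0,-2,0,0,255,0,-3.45,0,0,255,0,-3.45,-3,0,255,-3,-3.45,-5,0,255,-8,-3.45,-5,0,255,-13,-3.45,-5,0,255,-16.5,-3.45,-5,0,255,-16.5,-3.45,-5,0,255,-16.5,-3.45,0,0,255,-16.5,-3.45,4.5,0,255,-16.5,-3.45,4.5,0,255,-16.5,-3.45,4.5,0,255]
}}

```text
time_s: 4.55
eef_pos: [0.5395, -0.0307, 0.0523]
eef_rot: [[0.135, 0.991, -0.002], [0.991, -0.135, -0.0], [-0.0, -0.002, -1.0]]
contact_force: [0.4, -0.1, 0.2]
opening: 0.0
```

```bash
python3 look.py wrist w4; python3 look.py side d4 95 245 195 335 4; 
```

```text
4.6 [   0.3 -119.    53.5] [ 0.  -0.3  1.2] -0.001
4.65 [   0.8 -119.    54.2] [ 0.3 -0.8  1.5] 0.0
```

View pics/w4.png

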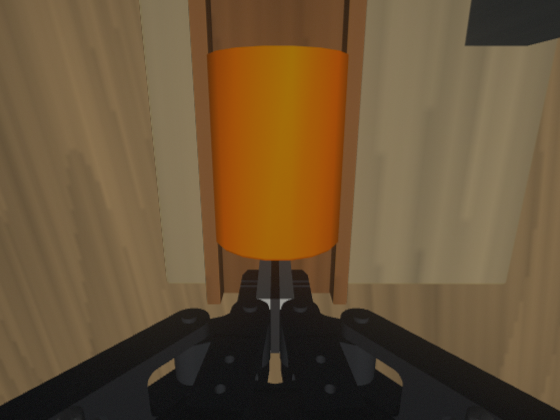

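View pics/d4.png

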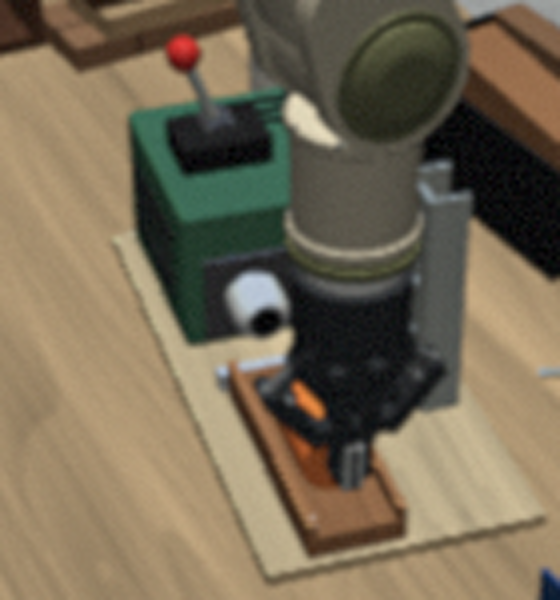

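{"method": "servo_tool", "body": {
  "series": [1,-0.05,0.2,0,255,2,-0.05,0.2,0,255,3,-0.05,0.2,0,255,4.5,-0.05,0.2,0,255,6,-0.05,0.2,0,255,7.5,-0.05,0.2,0,255,8.5,-0.05,0.2,0,255,9,-0.05,0.2,0,255,9.5,-0.05,0.2,0,255,9.5,-0.05,0.2,0,255]
}}

```text
time_s: 5.65
eef_pos: [0.5521, 0.0635, 0.0502]
eef_rot: [[0.135, 0.991, -0.0], [0.991, -0.135, 0.0], [0.0, -0.0, -1.0]]
contact_force: [0.2, 0.3, 0.3]
opening: -0.001
```

```bash
python3 look.py wrist w5; python3 look.py side d5 95 245 195 335 4; 
```

```text
5.7 [ -0.8 -24.4  50.2] [-0.1 -0.8  0. ] 0.003
5.75 [ -0.8 -24.8  50.2] [-0.2 -0.5  0.5] -0.0
```

View pics/w5.png

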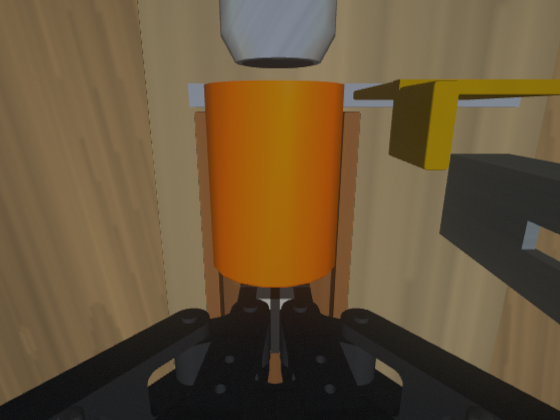

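View pics/d5.png

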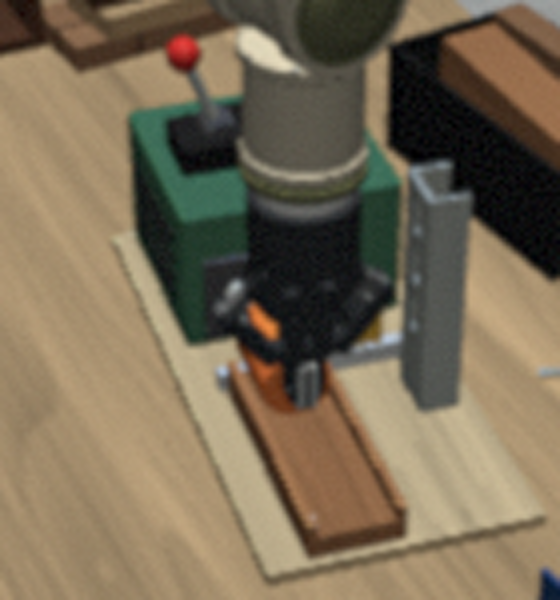

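{"method": "servo_tool", "body": {
  "series": [0,0,-0.5,0,255,0.7,0.0,-0.5,0,255,1.4,0.0,-0.5,0,255,2.1,0.0,-0.5,0,255,2.8,0.0,-0.5,0,255,3.3,0.0,-0.5,0,255,3.7,0.0,-0.5,0,255,3.7,0,-0.5,0,255]
}}

```text
time_s: 6.55
eef_pos: [0.5572, 0.1006, 0.0552]
eef_rot: [[0.135, 0.991, 0.0], [0.991, -0.135, 0.0], [0.0, -0.0, -1.0]]
contact_force: [-0.7, -0.5, -0.9]
opening: -0.002
```

```bash
python3 look.py wrist w6; python3 look.py scene s6 160 310 260 460 4 
```

```text
6.6 [-0.9 13.  55.2] [ 1.1 -0.8  0.2] -0.001
6.65 [-0.8 12.6 55.2] [ 0.4 -0.5  0.3] -0.005
```

View pics/w6.png

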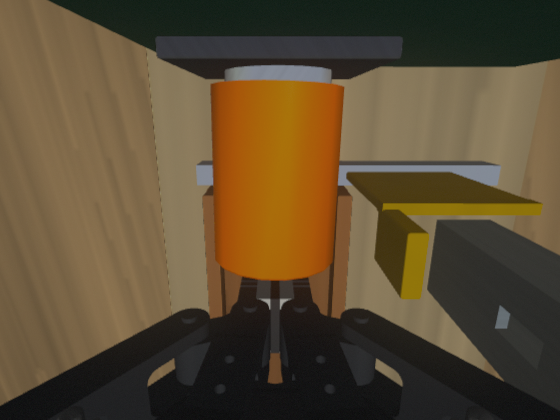

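View pics/s6.png

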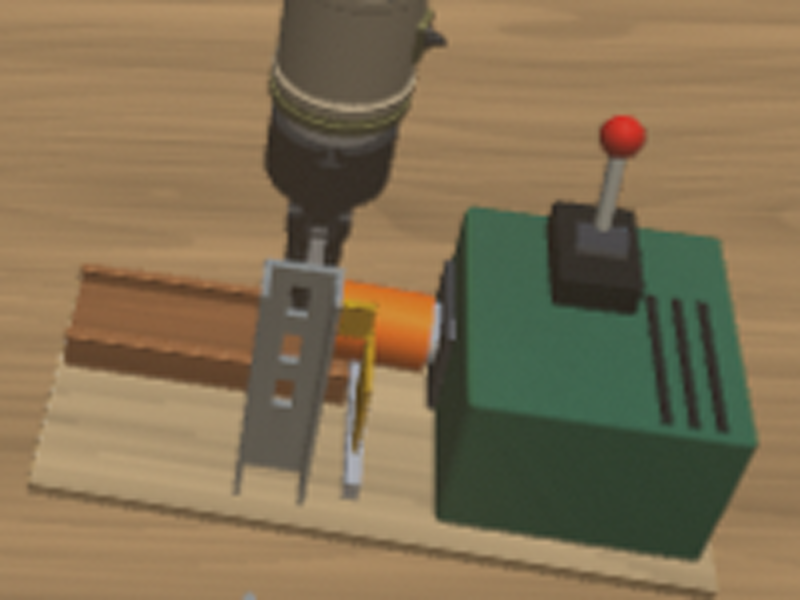

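{"method": "servo_tool", "body": {
  "series": [0.3,0,0,0,255,0.6,0,0,0,255,0.8,0,0,0,255,0.8,0,0,0,255]
}}

```text
time_s: 7.05
eef_pos: [0.5581, 0.1061, 0.0552]
eef_rot: [[0.137, 0.991, -0.001], [0.991, -0.137, -0.002], [-0.002, -0.0, -1.0]]
contact_force: [0.6, -4.9, 0.6]
opening: 0.001
```

```bash
python3 look.py wrist w7
```

```text
7.1 [-0.7 19.1 55.2] [-0.3 -4.8 -1.3] -0.0
```

View pics/w7.png

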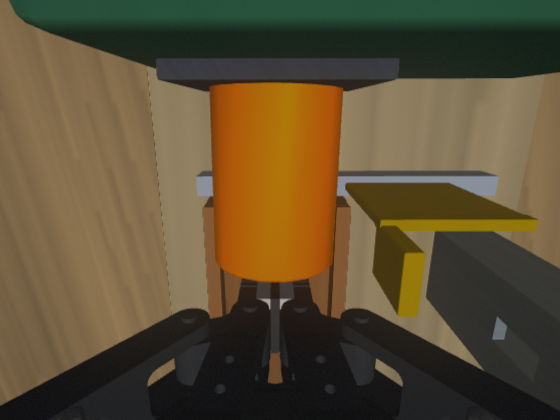

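{"method": "servo_tool", "body": {
  "series": [0.3,0,0,0,255,0.5,0,0,0,255,0.5,0,0,0,255]
}}

```text
time_s: 7.4
eef_pos: [0.5581, 0.1063, 0.0551]
eef_rot: [[0.141, 0.99, -0.002], [0.99, -0.141, -0.006], [-0.007, -0.002, -1.0]]
contact_force: [0.1, -18.7, 3.1]
opening: -0.003
```

```bash
python3 look.py wrist w8 60 130 140 420 2
```

```text
7.45 [-0.7 19.3 55.1] [ -0.3 -18.9   3.1] -0.001
```

View pics/w8.png

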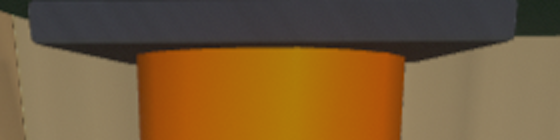

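Sleeve is home: rigid stop at tool y = 19.3, no gap left below the flange (about row 45 in w8). Now over to the bracket.

{"method": "servo_tool", "body": {
  "series": [-3,0,0,0,255,-3,0,-4,0,255,-3,0,-9,0,255,-3,0,-14,0,255,-8,0,-17.5,8,200,-13,0,-17.5,16,100,-18,3,-17.5,24,0,-40.1,9,-17.5,84.5,0,-40.1,9,-17.5,84.5,0,-40.1,9,-17.5,84.5,0,-40.1,9,-17.5,84.5,0,-40.1,9,-17.5,84.5,0,-40.1,9,-17.5,84.5,0,-40.1,9,-17.5,84.5,0,-40.1,9,-17.5,84.5,0,-40.1,9,-17.5,84.5,0]
}}

```text
time_s: 9.05
eef_pos: [0.5938, -0.2964, 0.2301]
eef_rot: [[0.999, -0.035, -0.0], [-0.035, -0.999, 0.0], [-0.0, -0.0, -1.0]]
contact_force: [-0.1, -0.8, 0.2]
opening: 0.999
```

```bash
python3 look.py wrist w9;python3 look.py scene s9 160 310 260 460 4; python3 look.py side d9 95 245 195 335 4
```

```text
9.1 [  89.3 -374.8  230.2] [ 0.8 -0.7  0.4] 1.002
9.15 [  89.3 -374.9  230.3] [-0.7  0.4 -0.3] 0.999
9.2 [  89.3 -375.   230.4] [-0.2  0.1 -0.7] 0.999
```

View pics/w9.png

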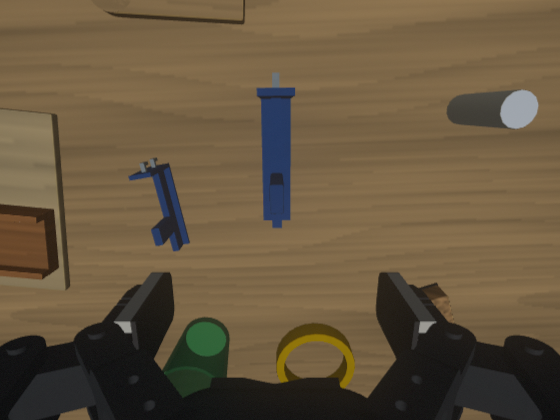

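View pics/d9.png

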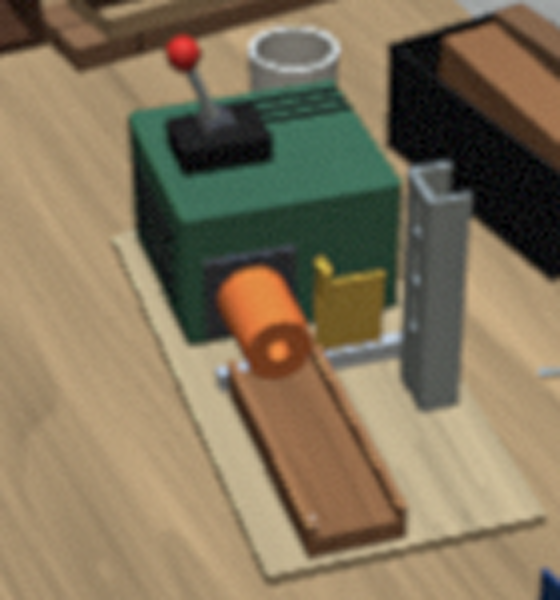

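View pics/s9.png

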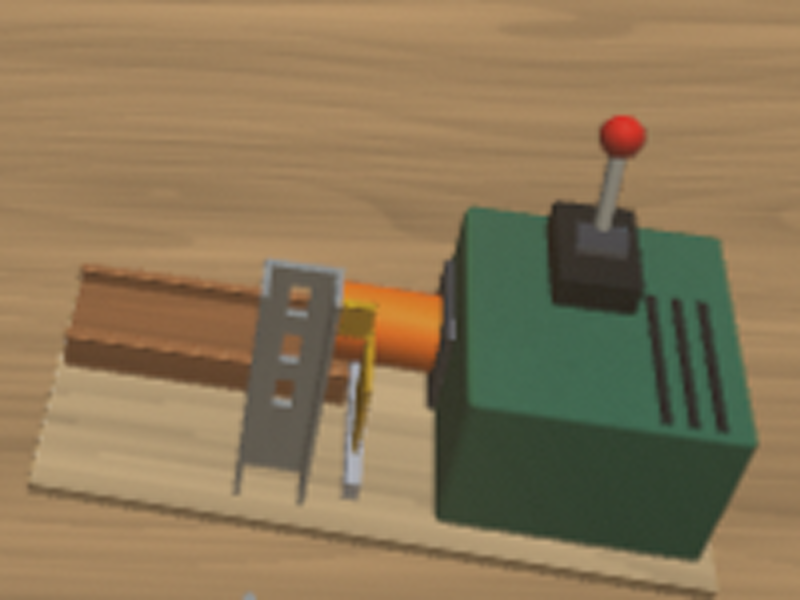

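```bash
python3 - <<'E'
from fit import *
import pickle
W=pickle.load(open('w9.pkl','rb'))['wrist']
cv2.imwrite('pics/c9.png',cv2.resize(W['pixels'][60:240,220:340],None,fx=5,fy=3.3,interpolation=cv2.INTER_CUBIC))
hsv=cv2.cvtColor(W['pixels'],cv2.COLOR_BGR2HSV);m=cv2.inRange(hsv,(105,100,30),(125,255,255))
for v in(90,93,105,120,140,160,172,175,178,185,200,210,215,219,222,226):
    c=np.where(m[v,240:320])[0]; print(v,(c.min()+240,c.max()+240) if len(c) else None, end=' ')
E
```

```text
90 (np.int64(257), np.int64(294)) 93 (np.int64(257), np.int64(294)) 105 (np.int64(262), np.int64(289)) 120 (np.int64(262), np.int64(289)) 140 (np.int64(262), np.int64(289)) 160 (np.int64(263), np.int64(289)) 172 (np.int64(263), np.int64(289)) 175 (np.int64(263), np.int64(289)) 178 (np.int64(263), np.int64(289)) 185 (np.int64(263), np.int64(289)) 200 (np.int64(264), np.int64(289)) 210 (np.int64(264), np.int64(289)) 215 (np.int64(264), np.int64(289)) 219 (np.int64(264), np.int64(289)) 222 (np.int64(273), np.int64(280)) 226 (np.int64(273), np.int64(280))
```

View pics/c9.png

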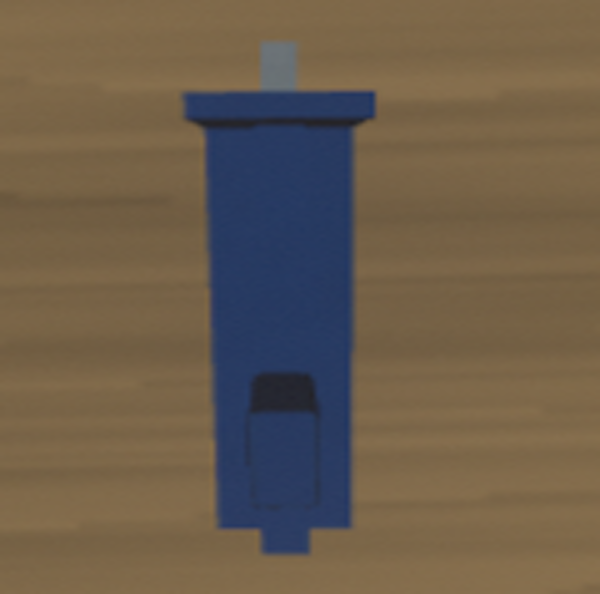

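```bash
python3 - <<'E'
from fit import *
import pickle
W=pickle.load(open('w9.pkl','rb'))['wrist']
s=bot.get_state();P=np.array(s['eef_pos']);R=np.array(s['eef_rot'])
def t(n,u,v,z):
    X=onz(W,u,v,z/1000);print(n,X.round(4),'tool cm',(R.T@(X-P)*100).round(2))
for n,u,v,z in [('plate TL',269.6,184,87),('TR',284,184,87),('BL',269.8,214,87),('BR',283.7,214,87),('end L',256.8,92,85),('end R',295,92,85),('end face top',276,88,85),('foot BL',263.7,219.5,4),('foot BR',290,219.5,4),('foot TL',262,100,4),('foot TR',290.2,100,4),('tabtop',276,73,65)]:t(n,u,v,z)
E
```

```text
plate TL [ 0.6056 -0.2925  0.087 ] tool cm [ 1.17 -0.44 14.34]
TR [ 0.6052 -0.3047  0.087 ] tool cm [ 1.17  0.77 14.34]
BL [ 0.5792 -0.2916  0.087 ] tool cm [-1.48 -0.43 14.34]
BR [ 0.5788 -0.3037  0.087 ] tool cm [-1.48  0.77 14.34]
end L [ 0.6794 -0.2853  0.085 ] tool cm [ 8.51 -1.44 14.54]
end R [ 0.6784 -0.3154  0.085 ] tool cm [ 8.52  1.58 14.54]
end face top [ 0.6819 -0.3005  0.085 ] tool cm [ 8.81  0.08 14.54]
foot BL [ 0.5479 -0.2824  0.004 ] tool cm [-4.64 -1.24 22.64]
foot BR [ 0.5469 -0.3119  0.004 ] tool cm [-4.63  1.71 22.64]
foot TL [ 0.6754 -0.2864  0.004 ] tool cm [ 8.11 -1.31 22.64]
foot TR [ 0.6743 -0.315   0.004 ] tool cm [ 8.11  1.55 22.64]
tabtop [ 0.6947 -0.301   0.065 ] tool cm [10.1   0.08 16.54]
```

{"method": "servo_tool", "body": {
  "series": [-0.15,0.17,4,-0.6,0,-0.15,0.17,9,-0.6,0,-0.15,0.17,14,-0.6,0,-0.15,0.17,17,-0.6,0,-0.15,0.17,18,-0.6,0,-0.15,0.17,18,-0.6,0,-0.15,0.17,18,-0.6,255,-0.15,0.17,18,-0.6,255,-0.15,0.17,18,-0.6,255,-0.15,0.17,18,-0.6,255,-0.15,0.17,18,-0.6,255,-0.15,0.17,18,-0.6,255,-0.15,0.17,18,-0.6,255,-0.15,0.17,18,-0.6,255],
  "grip_force": 80
}}

```text
time_s: 10.6
eef_pos: [0.5924, -0.2986, 0.051]
eef_rot: [[1.0, -0.03, 0.001], [-0.03, -1.0, -0.0], [0.001, 0.0, -1.0]]
contact_force: [-0.7, 2.3, 6.2]
opening: 0.125
```

```bash
python3 look.py wrist w10
```

```text
10.65 [  88.2 -377.3   51. ] [-0.6  0.2  6.8] 0.13
```

View pics/w10.png

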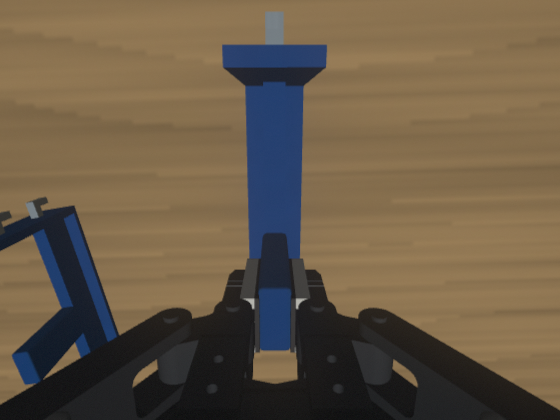

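{"method": "servo_tool", "body": {
  "series": [0,0,-2,0,255,0,0,-6,0,255,0,0,-11,0,255,-3,-2,-15,3,255,-7.7,-5,-15,6.1,255,-7.7,-10,-15,6.1,255,-7.7,-15,-15,6.1,255,-7.7,-20,-15,6.1,255,-7.7,-25,-15,6.1,255,-7.7,-30,-15,6.1,255,-7.7,-34,-15,6.1,255,-7.7,-37,-15,6.1,255,-7.7,-39.2,-15,6.1,255,-7.7,-39.27,-15,6.1,255,-7.7,-39.27,-15,6.1,255,-7.7,-39.27,-15,6.1,255]
}}

```text
time_s: 12.25
eef_pos: [0.5266, 0.095, 0.2003]
eef_rot: [[0.991, -0.137, -0.0], [-0.137, -0.991, -0.001], [-0.0, 0.001, -1.0]]
contact_force: [0.8, 0.2, -2.6]
opening: 0.127
```

```bash
python3 look.py wrist w11;python3 look.py scene s11;python3 look.py side d11 95 245 195 335 4
```

```text
12.3 [-30.3   3.6 200.3] [ 0.   0.1 -1.5] 0.133
12.35 [-30.3   3.7 200.4] [-0.2 -0.1 -1.8] 0.133
12.4 [-30.2   3.8 200.4] [ 0.3  1.  -1.7] 0.128
```

View pics/w11.png

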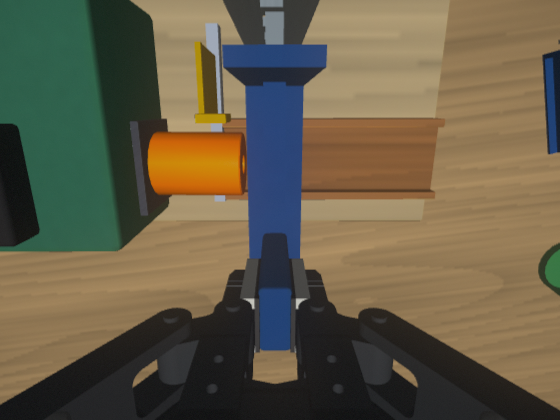

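View pics/s11.png

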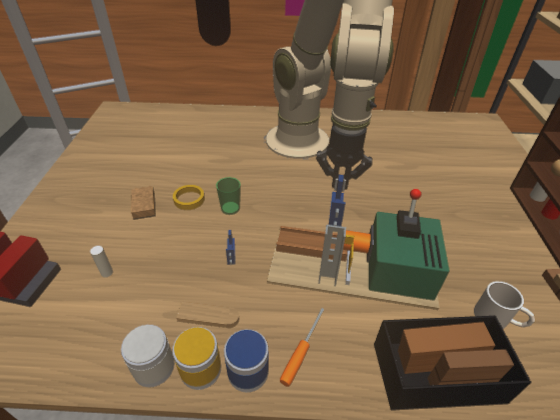

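View pics/d11.png

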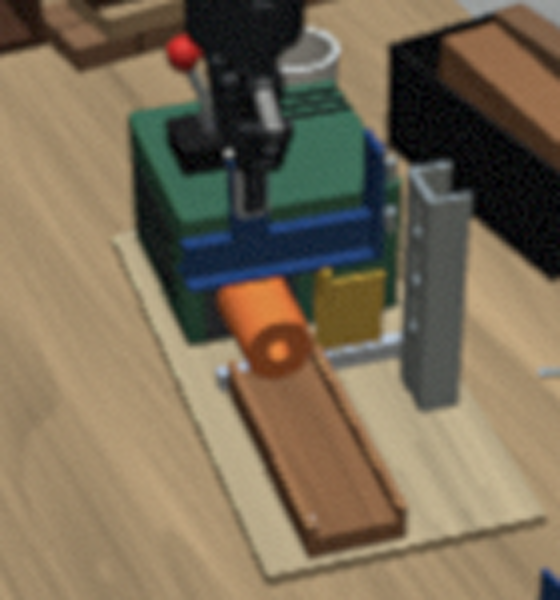

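```bash
python3 - <<'E'
from fit import *
import pickle
W=pickle.load(open('w11.pkl','rb'))['wrist']
s=bot.get_state();P=np.array(s['eef_pos']);R=np.array(s['eef_rot'])
def t(n,u,v,z):
    X=onz(W,u,v,z/1000);print(n,w2s(X),'tool cm',(R.T@(X-P)*100).round(2))
zz=P[2]*1000+34
for n,u,v,z in [('end L top outer',222.5,45,zz),('end R',326.5,45,zz),('plate L',261,290,zz+2),('plate R',290,290,zz+2),('plate bot',275,349,zz+2),('tab',274.5,12,zz-20)]:t(n,u,v,z)
def onx(u,v,x):
    o,d=ray(W,u,v);n=np.array([np.cos(ST[2]),np.sin(ST[2]),0]);p0=s2w((x,0,0));k=n@(p0-o)/(n@d);return w2s(o+k*d)
im=W['pixels']
cv2.imwrite('pics/c11.png',cv2.resize(im[0:90,200:350],None,fx=5,fy=5,interpolation=cv2.INTER_CUBIC))
for u,v in((222,0),(320,0),(260,5),(284,5)):print((u,v),onx(u,v,90))
E
```

```text
end L top outer [ 59.6  18.7 234.4] tool cm [ 8.98 -1.51 -3.4 ]
end R [ 59.5 -11.4 234.4] tool cm [ 8.98  1.5  -3.4 ]
plate L [-18.6   8.4 236.4] tool cm [ 1.16 -0.47 -3.6 ]
plate R [-18.6  -1.7 236.4] tool cm [ 1.16  0.54 -3.6 ]
plate bot [-42.9   3.6 236.4] tool cm [-1.27  0.02 -3.6 ]
tab [ 72.8   3.6 214.4] tool cm [10.31 -0.   -1.4 ]
(222, 0) [ 90.   27.8 163.3]
(320, 0) [ 90.  -17.4 163.1]
(260, 5) [ 90.   10.6 155.3]
(284, 5) [ 90.   -1.  155.2]
```

View pics/c11.png

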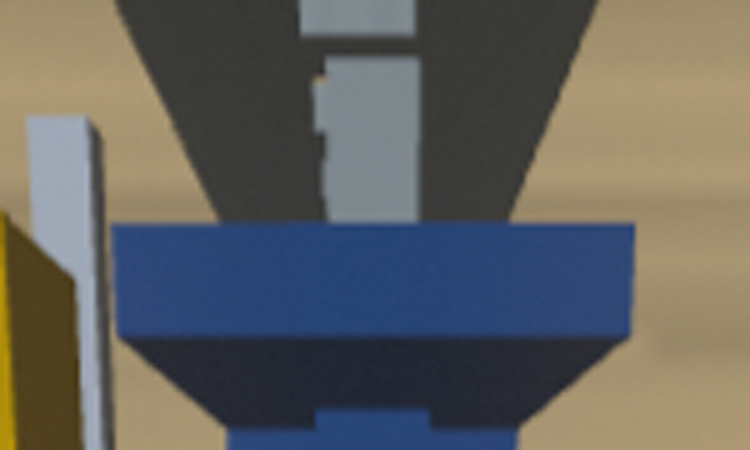

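{"method": "servo_tool", "body": {
  "series": [0,-0.13,4,0,255,0,-0.13,7.5,0,255,0,-0.13,8.35,0,255,0,-0.13,8.35,0,255,0.5,-0.13,8.35,0,255,1.0,-0.13,8.35,0,255,1.5,-0.13,8.35,0,255,1.5,-0.13,8.35,0,255,1.5,-0.13,8.35,0,255]
}}

```text
time_s: 13.3
eef_pos: [0.542, 0.0955, 0.1171]
eef_rot: [[0.991, -0.136, 0.001], [-0.136, -0.991, 0.0], [0.001, -0.0, -1.0]]
contact_force: [0.3, -0.3, -1.8]
opening: 0.133
```

```bash
python3 look.py wrist w12;python3 look.py scene s12 210 300 290 380 6;python3 look.py side d12 120 220 245 345 6
```

```text
13.35 [-15.5   6.4 117. ] [-0.8 -0.2 -1.9] 0.127
13.4 [-15.6   6.4 116.9] [-0.5  0.4 -3.4] 0.132
13.45 [-15.6   6.4 116.9] [-0.6 -0.4 -1.1] 0.129
```

View pics/w12.png

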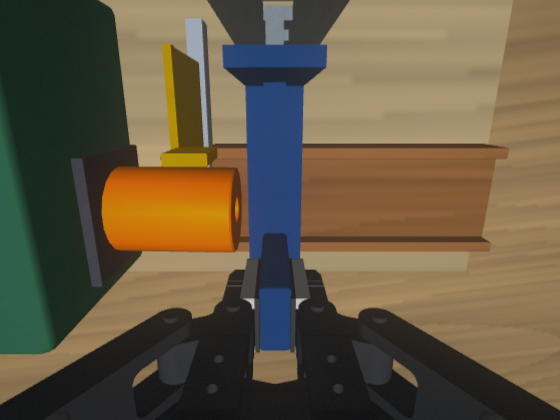

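View pics/s12.png

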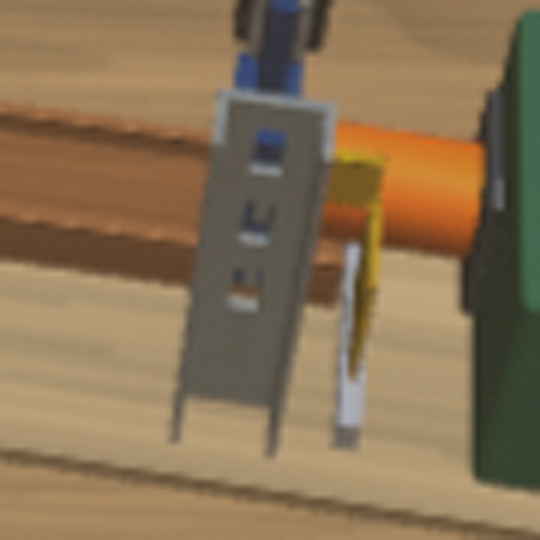

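View pics/d12.png

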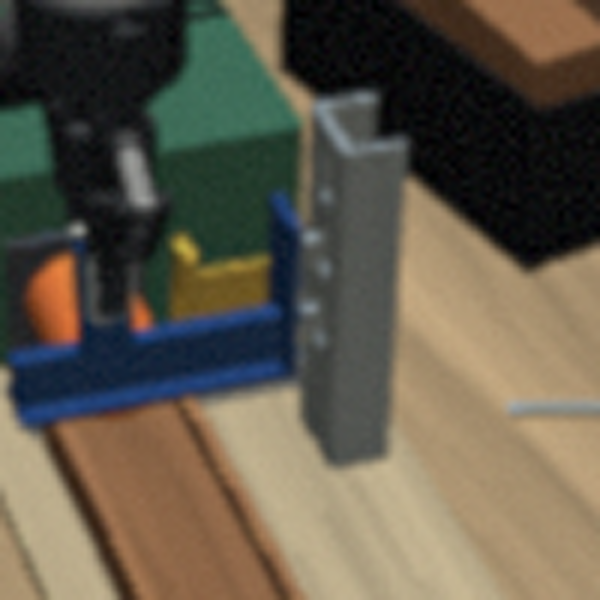

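{"method": "servo_tool", "body": {
  "series": [0,0.13,0,0,255,0,0.13,0,0,255,0,0.13,0,0,255]
}}

```text
time_s: 13.75
eef_pos: [0.5415, 0.0941, 0.1168]
eef_rot: [[0.991, -0.136, -0.0], [-0.136, -0.991, -0.0], [-0.0, 0.0, -1.0]]
contact_force: [-1.2, -0.2, -2.2]
opening: 0.13
```

```bash
python3 look.py wrist w13 0 120 200 350 5;python3 - <<'E'
from fit import *
import pickle
W=pickle.load(open('w13.pkl','rb'))['wrist']
D=pickle.load(open('d12.pkl','rb'))['side']
s=bot.get_state();P=np.array(s['eef_pos']);R=np.array(s['eef_rot']);zz=P[2]*1000+34
print('end mid',w2s((onz(W,222.5,45,zz/1000)+onz(W,326.5,45,zz/1000))/2))
# end plate top corner in side: height check on assumption station (74.3,20)->?
c=lambda q:(proj(D,s2w(q))-[245,120]+.5)*6-.5
print('pred endplate top +y,-y corner', c((69,20.5,151)),c((74.5,-9,151)),'foot end',c((-60,-9,66)),'slots',[c((90,5,z)) for z in(86,126,166)])
E
```

```text
13.8 [-15.4   5.  116.8] [ 0.6 -0.6 -2.6] 0.13
end mid [ 74.5   4.8 150.8]
pred endplate top +y,-y corner [270.9591978  195.29211917] [304.21380015 227.85704417] foot end [ 22.95991499 431.62448628] slots [array([320.65020475, 320.74152178]), array([323.64528938, 250.60789328]), array([326.74362581, 178.05649564])]
```

View pics/w13.png

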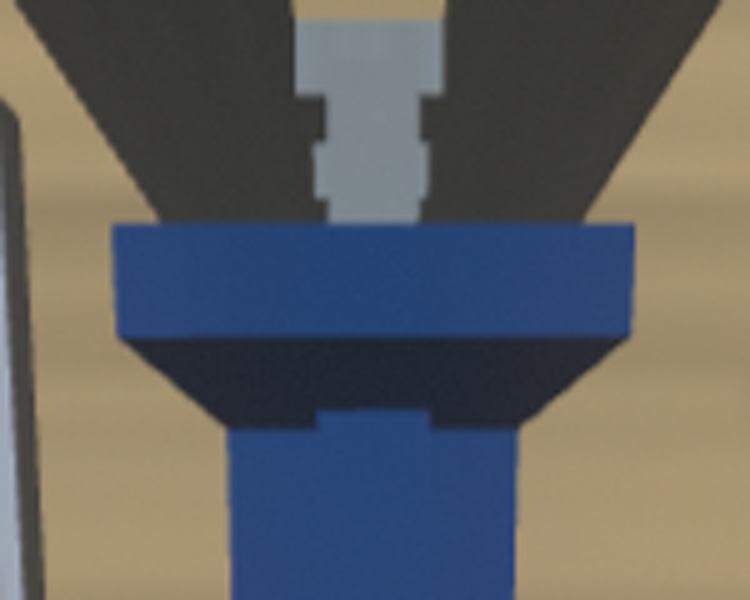

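{"method": "servo_tool", "body": {
  "series": [0.4,0,0,0,255,0.8,0,0,0,255,1.2,0,0,0,255,1.5,0,0,0,255,1.7,0,0,0,255,1.8,0,0,0,255]
}}

```text
time_s: 14.4
eef_pos: [0.5561, 0.0921, 0.1162]
eef_rot: [[0.991, -0.135, -0.007], [-0.135, -0.991, 0.001], [-0.007, 0.0, -1.0]]
contact_force: [-13.5, 2.4, 6.0]
opening: 0.127
```

```bash
python3 look.py wrist w14;python3 look.py scene s14 210 300 290 380 6;python3 look.py side d14 120 220 245 345 6
```

```text
14.45 [ -0.8   4.9 116.2] [-11.1   2.2   3.3] 0.131
14.5 [ -0.8   4.9 116.1] [-10.9   1.1   3.1] 0.127
14.55 [ -0.8   4.9 116.2] [-11.3   2.    3.6] 0.131
```

View pics/s14.png

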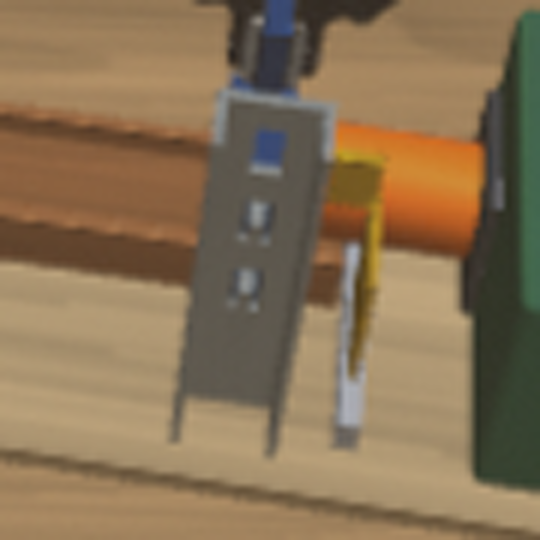

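View pics/d14.png

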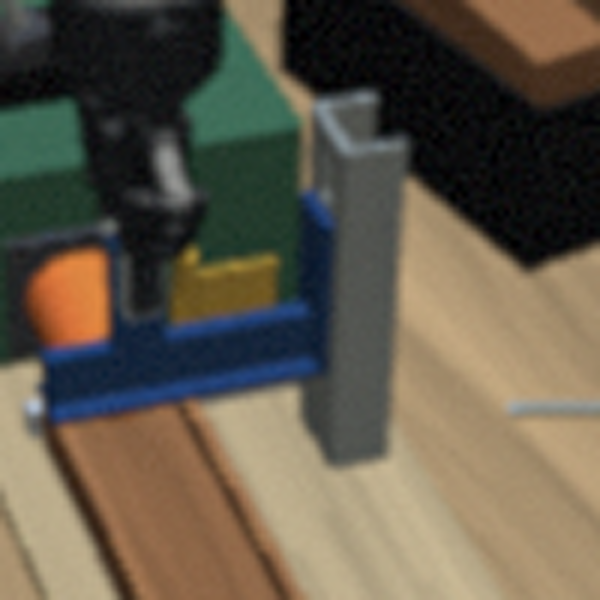

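{"method": "servo_tool", "body": {
  "series": [-0.1,0,0.3,0,255,-0.1,0,0.6,0,255,-0.1,0,0.9,0,255,-0.1,0,1.2,0,255,-0.1,0,1.5,0,255,-0.1,0,1.6,0,255,-0.1,0,1.6,0,255]
}}

```text
time_s: 15.25
eef_pos: [0.5551, 0.0924, 0.101]
eef_rot: [[0.991, -0.135, -0.006], [-0.135, -0.991, 0.002], [-0.006, -0.001, -1.0]]
contact_force: [-13.0, 2.1, 14.2]
opening: 0.125
```

```bash
python3 look.py wrist w15;python3 look.py scene s15 210 300 290 380 6;python3 look.py side d15 120 220 245 345 6
```

```text
15.3 [ -1.8   5.1 101. ] [-13.5   2.   13.3] 0.13
15.35 [ -1.8   5.1 101. ] [-12.9   1.9  13. ] 0.132
15.4 [ -1.8   5.1 101. ] [-13.4   2.7  13.8] 0.132
```

View pics/s15.png

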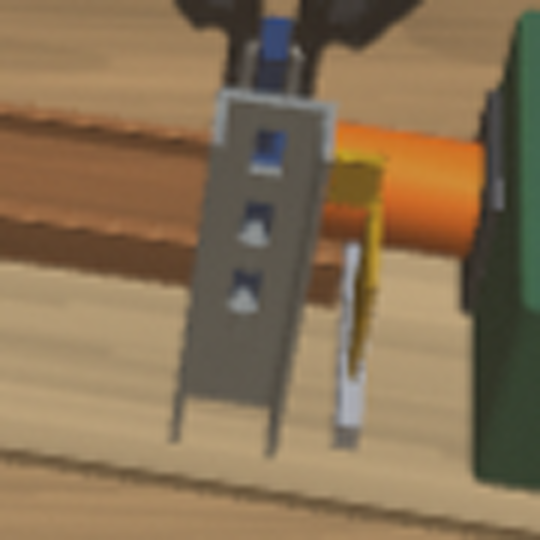

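View pics/d15.png

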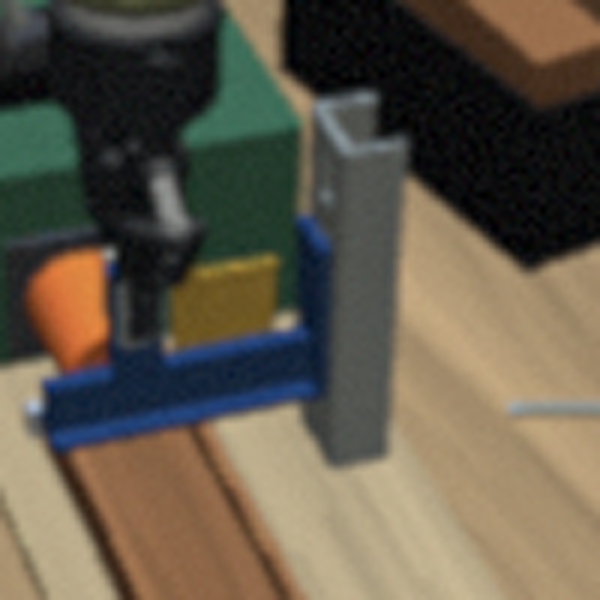

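{"method": "servo_tool", "body": {
  "series": [-0.1,0,0.3,0,255,-0.2,0,0.5,0,255,-0.2,0,0.5,0,255]
}}

```text
time_s: 15.7
eef_pos: [0.5533, 0.0928, 0.0973]
eef_rot: [[0.991, -0.135, -0.005], [-0.135, -0.991, 0.003], [-0.005, -0.002, -1.0]]
contact_force: [-17.4, 2.3, 31.8]
opening: 0.134
```

```bash
python3 look.py side d16 120 220 245 345 6; python3 - <<'E'
from fit import *
import pickle
D=pickle.load(open('d16.pkl','rb'))['side']
c=lambda q:((proj(D,s2w(q))-[245,120]+.5)*6-.5).round(0)
for n,q in {'foot -45 under':(-45,-10,52),'foot +84 under':(84,-10,52),'end top near':(90,-10,137),'end top far':(84,20,137),'arm top -45':(-45,0,82)}.items(): print(n,c(q))
E
```

```text
15.75 [-3.6  5.2 97.3] [-17.9   1.8  30.7] 0.127
foot -45 under [ 55. 451.]
foot +84 under [317. 399.]
end top near [336. 249.]
end top far [301. 216.]
arm top -45 [ 48. 387.]
```

View pics/d16.png

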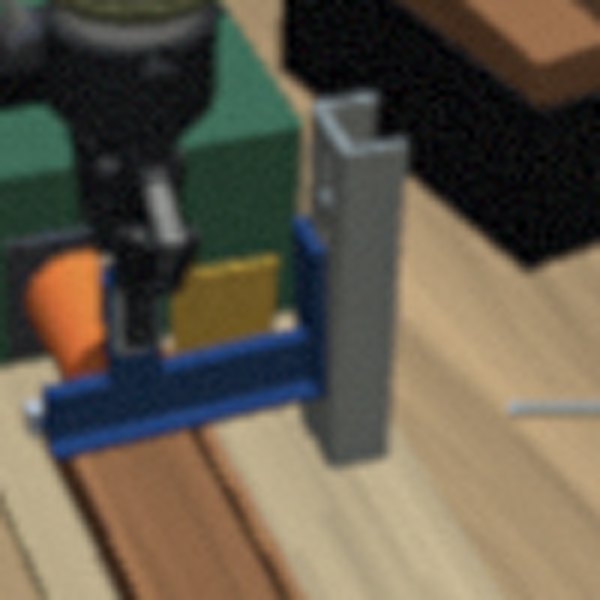

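{"method": "servo_tool", "body": {
  "series": [0,0,-0.4,0,255,0,0,-0.8,0,255,0,0,-0.8,0,255]
}}

```text
time_s: 16.05
eef_pos: [0.554, 0.0924, 0.1035]
eef_rot: [[0.991, -0.135, -0.005], [-0.135, -0.991, 0.001], [-0.005, 0.0, -1.0]]
contact_force: [-7.6, 0.2, 0.9]
opening: 0.127
```

```bash
python3 look.py side d17 120 220 245 345 6
```

```text
16.1 [ -3.1   5.  103.3] [-8.1  2.2  2. ] 0.132
```

View pics/d17.png

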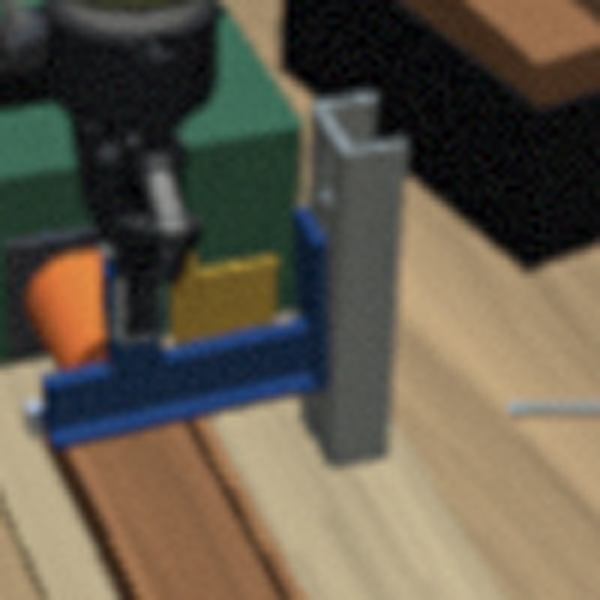

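{"method": "servo_tool", "body": {
  "series": [-0.1,0,0.2,0,255,-0.1,0,0.2,0,255,-0.1,0,0.2,0,130,-0.1,0,0.2,0,130,-0.1,0,0.2,0,130,-0.1,0,0.2,0,130,-0.1,0,0.2,0,130]
}}

```text
time_s: 16.8
eef_pos: [0.5558, 0.0922, 0.1019]
eef_rot: [[0.991, -0.136, 0.0], [-0.136, -0.991, -0.0], [0.0, -0.0, -1.0]]
contact_force: [-0.4, -0.2, -0.0]
opening: 0.489
```

```bash
python3 look.py side d18 120 220 245 345 6;python3 look.py scene s18 210 300 290 380 6;python3 look.py wrist w18
```

```text
16.85 [ -1.2   5.  101.8] [-0.2 -0.6  0.2] 0.489
16.9 [ -1.3   5.  101.8] [-0.1  0.1  0.4] 0.493
16.95 [ -1.3   5.  101.8] [ 0.7  0.7 -0.1] 0.491
```

View pics/d18.png

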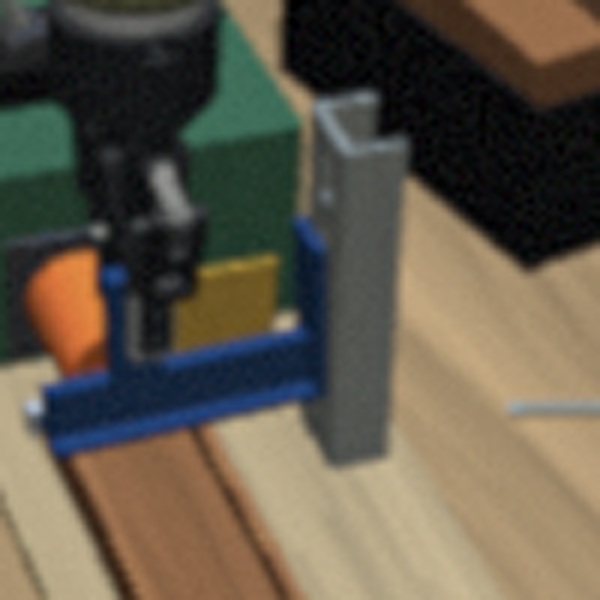

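View pics/s18.png

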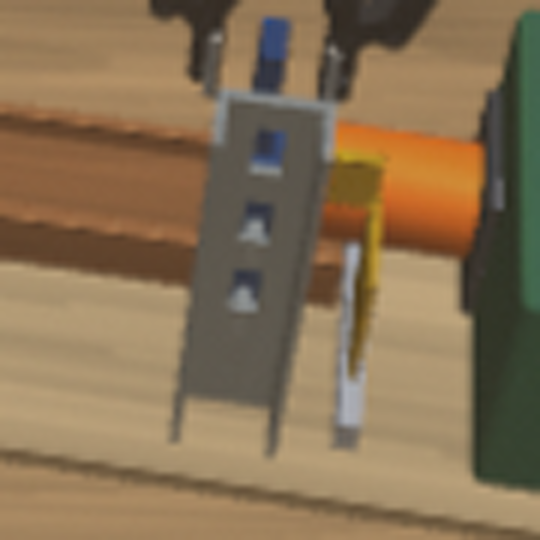

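View pics/w18.png

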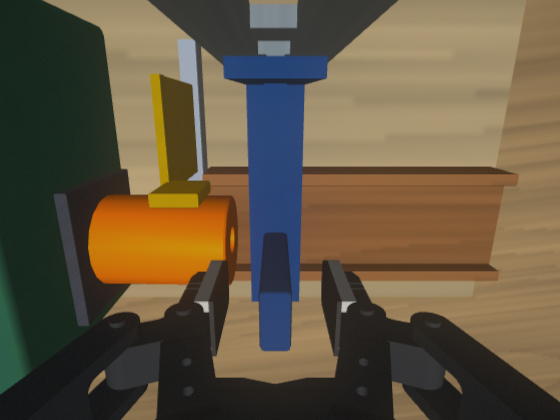

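{"method": "servo_tool", "body": {
  "series": [0,0,-2,0,130,0,0,-6,0,130,0,0,-11,0,130,0,0,-15,0,255,-4,-2,-15,0,255,-7.4,-6,-15,0,255,-7.4,-11,-15,0,255,-7.4,-16,-15,0,255,-7.4,-17.7,-15,0,255,-7.4,-17.7,-15,0,255,-7.4,-17.7,-15,0,255]
}}

```text
time_s: 18.05
eef_pos: [0.506, 0.2767, 0.2515]
eef_rot: [[0.991, -0.136, -0.0], [-0.136, -0.991, -0.001], [-0.0, 0.001, -1.0]]
contact_force: [0.1, -0.5, 0.2]
opening: -0.005
```

```bash
python3 look.py side d19 95 245 195 335 4;python3 look.py scene s19 160 310 260 460 4;python3 look.py wrist w19
```

```text
18.1 [-75.2 180.3 251.6] [ 1.2  0.5 -0.6] 0.003
18.15 [-75.  180.  251.8] [-0.3 -0.5 -0.5] -0.0
18.2 [-75.  180.  251.9] [ 1.2 -0.7 -0.5] -0.0
```

View pics/d19.png

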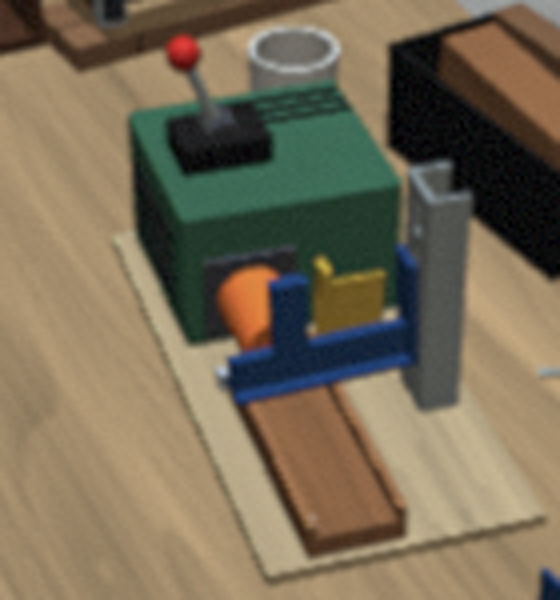

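View pics/s19.png

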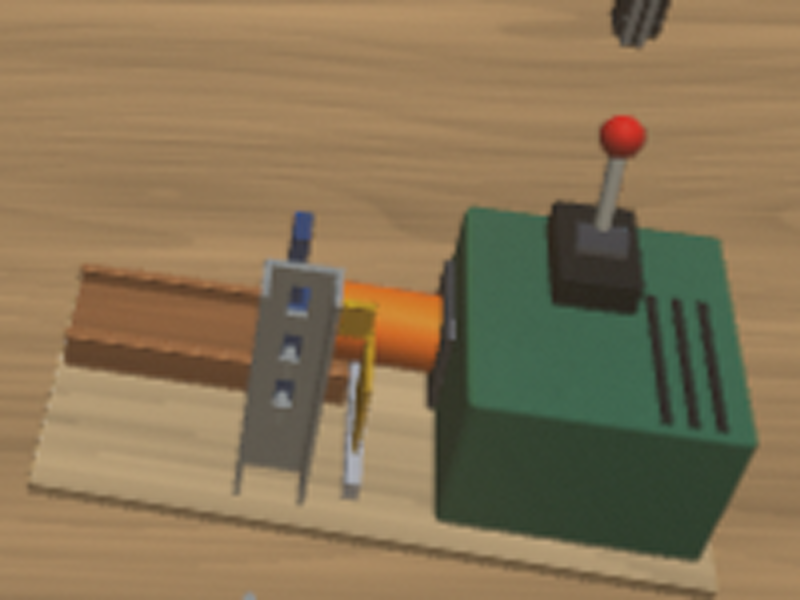

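View pics/w19.png

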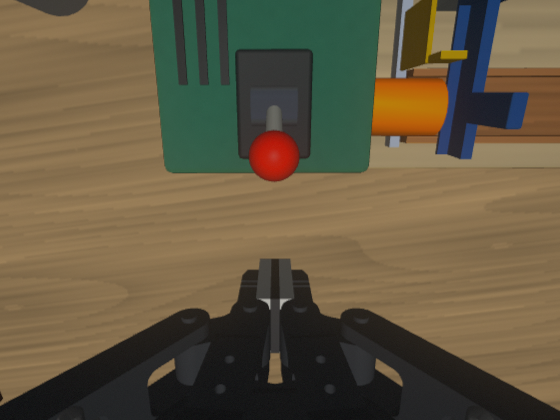

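```bash
python3 - <<'E'
from fit import *
import pickle
D=pickle.load(open('d19.pkl','rb'))['side'];W=pickle.load(open('w19.pkl','rb'))['wrist']
for dx,dz in((0,0),(0,3)):
  c=lambda q:((proj(D,s2w((q[0]+dx,q[1],q[2]+dz)))-[195,95]+.5)*4-.5).round(0)
  for n,q in {'foot -45 under (240,402)':(-45,-10,52),'end top far (398,247)':(84,20,137),'end top near':(90,-10,137),'grip TL (271,281)':(-13,11,139),'grip TR (307,278)':(13,-1,139),'foot +84 (412,364)':(84,-10,52)}.items(): print(dz,n,c(q))
cv2.imwrite('pics/c19.png',cv2.resize(D['pixels'][140:205,240:320],None,fx=9,fy=9,interpolation=cv2.INTER_CUBIC))
# ball
b,g,r=[W['pixels'][...,i].astype(int) for i in range(3)];m=(r>130)&(g<70)&(b<70);v,u=np.where(m);print(u.mean(),v.mean(),w2s(onz(W,u.mean(),v.mean(),.218)))
E
```

```text
0 foot -45 under (240,402) [237. 400.]
0 end top far (398,247) [401. 244.]
0 end top near [424. 266.]
0 grip TL (271,281) [271. 273.]
0 grip TR (307,278) [313. 276.]
0 foot +84 (412,364) [411. 366.]
3 foot -45 under (240,402) [237. 397.]
3 end top far (398,247) [401. 240.]
3 end top near [424. 262.]
3 grip TL (271,281) [271. 269.]
3 grip TR (307,278) [313. 272.]
3 foot +84 (412,364) [411. 363.]
282.46346904629115 152.91912994980478 [-24.2 175.8 218. ]
```

View pics/c19.png

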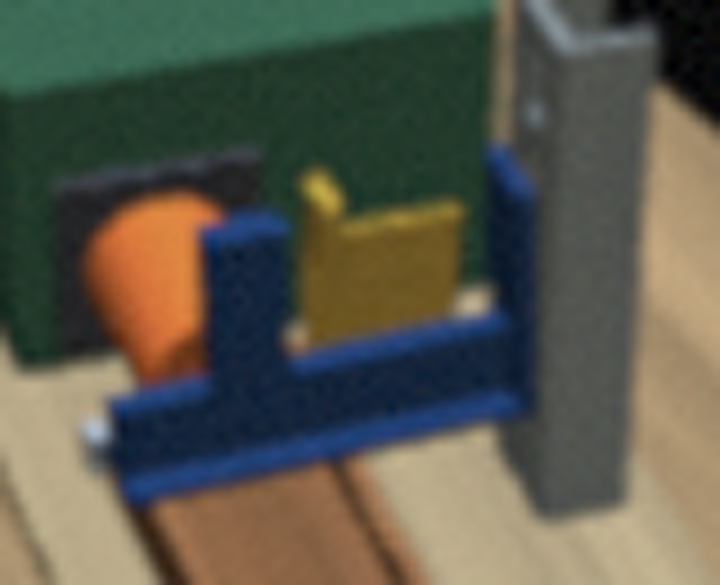

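{"method": "servo_tool", "body": {
  "series": [0,0,4.6,0,255,0,0,4.6,0,255,1.5,0,4.6,0,255,3,0,4.6,0,255,4,0,4.6,0,255,5,0,4.6,0,255,6,0,4.6,0,255,7,0,4.6,0,255,7.5,0,4.6,0,255,8,0,4.6,0,255,8,0,4.6,0,255]
}}

```text
time_s: 19.3
eef_pos: [0.586, 0.2666, 0.2056]
eef_rot: [[0.991, -0.136, 0.0], [-0.136, -0.991, -0.0], [0.0, 0.0, -1.0]]
contact_force: [-0.8, -0.3, 0.2]
opening: -0.003
```

```bash
python3 look.py wrist w20; python3 look.py scene s20 160 310 260 460 4
```

```text
19.35 [  4.9 182.  205.7] [ 0.3  1.2 -0.5] 0.0
19.4 [  4.7 182.  205.8] [ 0.  -0.1  1. ] -0.001
```

View pics/w20.png

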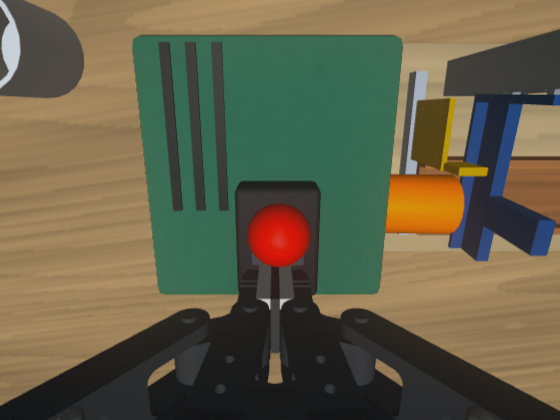

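View pics/s20.png

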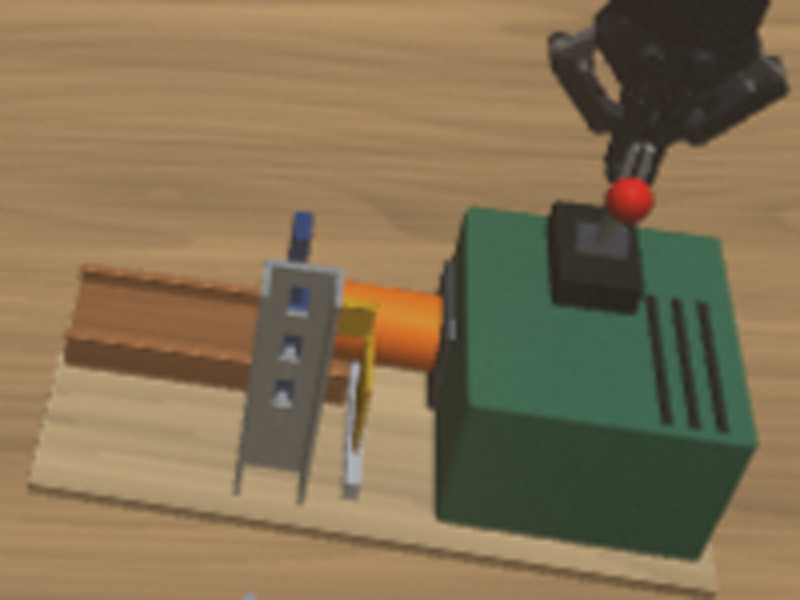

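{"method": "servo_tool", "body": {
  "series": [0.4,0,0,0,255,0.8,0,0,0,255,1.0,0,0,0,255,1.0,0,0,0,255]
}}

```text
time_s: 19.8
eef_pos: [0.5913, 0.2662, 0.2054]
eef_rot: [[0.991, -0.134, -0.009], [-0.134, -0.991, 0.0], [-0.009, 0.001, -1.0]]
contact_force: [-15.0, 1.7, 9.2]
opening: 0.001
```

```bash
cat > ball.py <<'E'
from fit import *
S=grab('scene');D=grab('side');o=[]
for f,(x0,x1,y0,y1) in((S,(380,460,150,260)),(D,(200,290,70,160))):
    b,g,r=[f['pixels'][...,i].astype(int) for i in range(3)];m=(r>120)&(g<75)&(b<75);m2=np.zeros_like(m);m2[y0:y1,x0:x1]=m[y0:y1,x0:x1];v,u=np.where(m2);print(len(u),u.mean() if len(u) else None,v.mean() if len(u) else None)
    if len(u): o.append((f,u.mean(),v.mean()))
if len(o)==2:X,e=tri(*o);print('tri',w2s(X),e)
print('scene@213',w2s(onz(*o[0],.213)))
s=bot.get_state();print(s['time_s'],w2s(s['eef_pos']),np.round(s['contact_force'],1))
E
python3 ball.py
```

```text
79 417.36708860759495 210.48101265822785
30 260.3666666666667 105.36666666666666
tri [ 34.2 181.4 217.6] [0.2509890394124198, 0.19202469526520424]
scene@213 [ 28.2 183.4 213. ]
19.9 [ 10.5 182.3 205.4] [-15.2   0.9   9.6]
```

{"method": "servo_tool", "body": {
  "series": [0.2,0,0,0,255,0.3,0,0,0,255,0,0,0,0,255,-2,0,0,0,255,-6,0,0,0,255,-9,0,-3,0,255,-9,0,-6,0,255,-9,0,-6,0,255,-9,0,-6,0,255]
}}

```text
time_s: 20.8
eef_pos: [0.5067, 0.2781, 0.2666]
eef_rot: [[0.991, -0.135, 0.002], [-0.135, -0.991, 0.001], [0.002, -0.002, -1.0]]
contact_force: [-0.6, 0.5, -0.3]
opening: -0.001
```

```bash
python3 ball.py; python3 look.py scene s21;python3 look.py side d21 95 245 195 335 4;python3 look.py wrist w21
```

```text
72 417.2638888888889 210.625
30 260.3333333333333 105.46666666666667
tri [ 34.2 181.3 217.2] [0.20184778612692467, 0.15447589986315063]
scene@213 [ 28.8 183.2 213. ]
20.9 [-75.4 181.9 265.2] [0.6 0.4 0.4]
20.95 [-75.4 181.7 265. ] [-1.  -0.3 -0.5] 0.001
21.0 [-75.4 181.7 264.9] [0.3 0.5 0.2] -0.003
21.05 [-75.4 181.7 264.9] [-0.1 -0.3 -0.2] -0.002
```

View pics/s21.png

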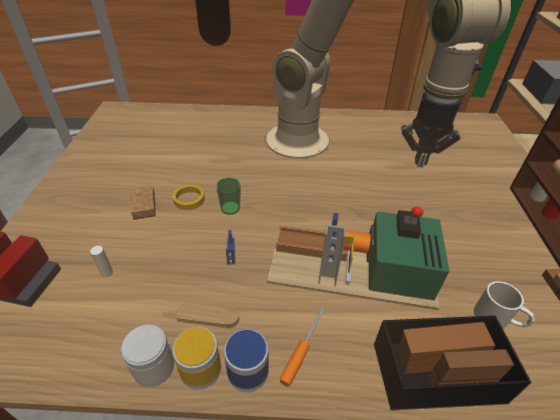

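View pics/d21.png

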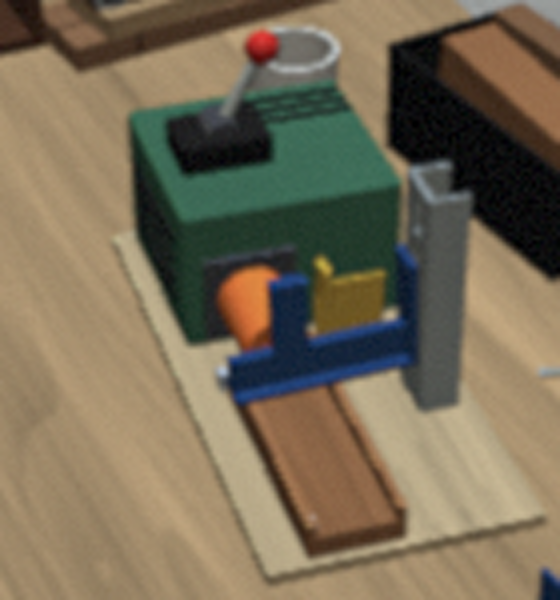

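View pics/w21.png

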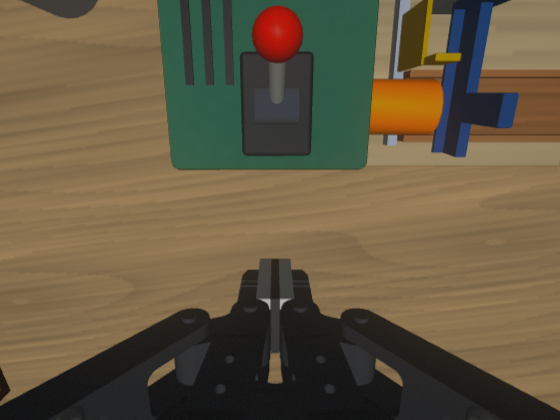

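All four states hold: lever over (ball at (417,211) in scene), sleeve against the flange, bracket hanging in the two lowest slots, shutter open, and jar still at (230,196).

```bash
python3 -c "
from bench import bot
print(bot.close_job())"
```

```text
the job is handed in; nothing more can be done
None
```

I did the job in the order asked and handed it in at about 21 s. The robot was clear of everything and holding nothing.

| Step | Last check |
|---|---|
| Shutter | Pushed to a hard stop; blade edges at station x ≈ 34 and 86, which matches fully open. |
| Sleeve | Pushed along the cradle to a rigid stop (about 19 N), with no gap visible at the flange. |
| Keeper bracket | The larger bracket has both tabs in the two lowest slots. It was pressed down until it stopped, then let go. |
| Switch | Lever at its far stop; ball measured at x = 34.2, where 34 is fully over. |
| Jar | Still where it stood. |

**Not clean:**
- **Shutter force:** The last shutter push overshot to a 52 N reading along the push, with 43 N vertical, before I backed off. I took this as the shut fingers pressing the tab against its end stop. The camera views showed no contact between the gripper's body and the upright, but I did not confirm it otherwise.
- **Bracket droop:** The bracket's robot-side end hangs about 1 mm low, which I put down to play in the hooks. When I pressed it down, it pivoted slightly rather than stopping dead. Its corners in the image agree with the seated position to within about 2 pixels.
- **Ball height:** The triangulated ball height was 217 mm against the stated 213, which I put down to view noise.

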